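# Uncover setting plaster shade casts and check each with the infrared thermometer

## Robot

A 6-joint arm with a two-finger parallel gripper is mounted at the origin on the work surface. World frame = base frame: x ahead of the robot, y to its left, z up, the work surface at z = 0. Lengths are in m, angles in degrees, forces in N, time in s.
With the tool pointing down it reaches from about 0.4 to 0.825 m from the base axis. Payload 7 kg.
Tool frame: the origin (TCP) lies at the very end of the fingers, on their centre line; the grasp point (between the pads) lies 19 mm behind it; z points along the fingers, y is the line along which they close (so a half turn about z gives the same grasp; the last joint's range is limited). The gripper opens to 88 mm and grips with 3 to 60 N. Pads are 19 mm wide; open, the fingers measure 130 mm over their backs; the gripper's body (78 mm by 193 mm) begins 47 mm behind the grasp point.
Start: joints at [-58.952, 20.546, 0.682, 0, -70.136, -16.507], TCP at [0.169, -0.653, 0.227] pointing down, gripper open.
Joint ranges: [-176.03, 176.03], [-82.01, 121.73], [-58.28, 71.71], [-173.87, 95.51], [-174.79, -0.11], [-173.66, 173.66]. Speed limits (degrees/s): [136.94, 136.94, 172.46, 180, 180, 180].

## Interface

Orientations are given as [roll, pitch, yaw] about the fixed x, y, z axes, in that order (R = Rz(yaw) Ry(pitch) Rx(roll)).
In Python, from plant import r gives the robot as it stands. The module is installed in compiled form; this text tells all that it offers.
- The arm moves only by the tool jog_arm, never from a script. Its arguments are lists of equal length, an entry for each row: "travel": the shift along the tool's x, y, z each as a share of 50 cm, from -1 to 1, a list of three; "dr": the turn, a rotation vector about the tool's x, y, z each as a share of 360 degrees, from -1 to 1, a list of three; "claw": the opening, from 0 (shut) to 1 (fully open). A call has exactly 10 rows; each row is the pose to reach, as a shift and turn from the pose commanded when the call began, along the tool's axes at that moment, turning the shorter way round; what a row does not reach only later rows make up. A row lasts 1/8 s, in which the tool goes at most 62.5 mm and 10.7 degrees, less where a joint would pass 70% of its speed; a pose out of reach is approached as far as the arm can. A call with a number of a shift or a turn outside -1 to 1 is refused whole. A call with a gripper value outside its range is refused whole. The fingers move at their own pace and stop on an object; "newtons" is the grip in N (left out, the last holds). Time passes only in rows, so rows that repeat a pose let the fingers close, or fill a call up. It gives the time, the measured TCP pose, the force, the opening and the grip force at its end, in the units of the state.
- r.get_state(): the state, without advancing time (a new reading comes with each control period).
- r.capture(name): name is "scene" or "top" or "wrist"; returns a dict with "pixels" (480x640x3 uint8, red, green, blue), "range_z" (480x640 float32, m along the optical axis (not along the pixel's ray), 0 where there is no reading), "fx", "fy", "cx", "cy" (pixels), "position" and "attitude" of the camera in the world; the wrist camera has in their place "hand_eye" (4x4, takes a point from camera to tool coordinates, whose origin is the TCP and whose axes are the flange's). Camera axes: x right, y up, looking along -z (the intrinsics and any distortion apply to the point x, -y, -z); pixel columns grow to the right and rows downward; lengths in m; the calibration is good to about 2 mm. A picture is of the moment at which its call begins: read the wrist's pose just before it.
- r.close_job(): hands the job in; it is judged then, once.
Trained networks look in the newest picture that a camera, given by its name, has taken for a name from the list of things; names that differ only in an ending like _2 or _b are one class to them, and where a whole thing is asked for, a point or a joint stands for the part that bears it (a point fixed in the world has none). Each returns a list of dicts, best first, with "conf" (0 to 1); they miss things now and then, are a little off and sometimes report something else, mostly with a low value. They report only what shows in the picture. A call takes as long as a camera call. They do not tell look-alikes from the thing itself.
- r.boxes_of(name, camera): "extent" ([left, top, right, bottom] in pixels, round what is visible of it).
- r.regions_of(name, camera): "pixels" (480x640 bool, what is visible of it) and "extent" ([left, top, right, bottom] in pixels, round what is visible of it).
- r.tip_of(name, camera): "at" ([column, row] in pixels: a listed point, or the origin of a listed thing).
The state is a dict: "time_s": time; "joints": joint angles; "qd": joint speeds; "joint_torque": joint torques, N m; "tcp_pos": TCP position; "eef_rot": TCP orientation; "contact_force": force on the tool from outside, world axes, zero at the start; "moment": the same for the moment, N m; "gripper_width": finger opening in m; "gripper_force": force on a finger pad.
Only numpy, scipy, OpenCV 4.12 (cv2) and the standard library are available. Lean on these libraries where they do the work, as an engineer would, in place of code of your own. Each camera call takes 0.05 s, during which the arm holds its last target. There are 200 camera calls.

## Task

Pull up the sprung plunger on the casting jig and twist its knob counterclockwise to its stop so that it stays latched open, then draw the wooden cover out towards you from under the bracket and lay it flat on the cork mat, centred and lengthways. Next take the infrared thermometer from its holster and check the casts one after another from left to right: hold it still for a good three seconds with its lens about 8 cm from the cast's dark sticker, pointing at the sticker's middle and square to it. Finally stand the thermometer back in its holster, lens down, and twist the knob back so that the plunger drops home; never touch the soft casts, and leave the tin, the tape and the putty knife alone.

Things in the scene. Friction and masses are not known exactly. Their poses are not given: they have to be found in the camera images.
- jig: Fixed casting jig: wooden board 190 (x) x 430 (y) x 12 mm with an end post at each y end and a steel bracket in the middle of its far side. Origin on the bench under the cover's centre; +x away from the robot (yaw within 7 degrees), +y to its left. The casts stand on the board, z = 12 mm. The posts carry the cover at z = 46 mm; their outer lips at y = +/-207 mm rise to 58 mm.
- bracket_front (a point): Middle of the front edge of the bracket's arm, on its underside, 62 mm above the bench, at jig x = 49 mm. The arm overhangs the cover's tongue: it runs from here 55 mm along jig +x, 44 mm wide, 12 mm thick, to an upright that stands on the board. The plunger's steel cam blocks rise on it to 90.5 mm above the bench.
- plunger (a joint): Lift (m) of the sprung index plunger, a vertical 8 mm pin at jig x = 68 mm, y = 0, through the hole in the cover's tongue. 0 = home, 0.019 = top; its spring pulls down with 5 to 10 N. The knob turns only when lifted over 15 mm: lift 17 to 18 mm, turn to the stop, let go: a cross pin then rests on the cam at about 0.0145, the pin's tip 4 to 5 mm above the cover.
- plunger_twist (a joint): Twist (rad) of the plunger's knob, counterclockwise seen from above, 0 to 1.2 (stop). A few degrees of free play when the plunger is down; from about 0.6 on, a lifted plunger is held up by the cam.
- knob_grip (a point): Centre of the plunger's T-shaped black knob, on its axis: a bar 44 mm long, 14 mm wide, 26 mm high (13 mm above and below this point), 120 mm above the bench when home. The point turns and rises with the knob; the bar lies along the point's x (at twist 0, the jig's x), so the fingers close along its y.
- cover: Loose wooden cover, about 200 g, over the casts on the end posts: board 90 (x) x 394 (y) x 8 mm; origin in the middle of its underside. A tongue 36 mm wide on its +x side reaches to x = 83 mm under the bracket (8 mm of room above it), with a 14 x 12 mm hole for the plunger. To free it: raise 2 to 4 mm, draw 45 mm or more along jig -x, then lift.
- cover_grip (a point): Middle of the cover's handle, 26 mm above its underside, over the cover's centre: an upright rib 60 mm long in the cover's x, 20 mm wide in y, 34 mm high (17 mm above and below this point), to be pinched across y. Axes as the cover's.
- mat: Fixed cork mat, 440 (x) x 130 (y) x 4 mm, to the left or to the right of the jig; origin on the bench under its middle, its long side along its x. The cover belongs here, its y axis along the mat's x, either way round.
- holster: Fixed holster for the thermometer, on the other side: base plate 110 x 110 x 8 mm and an upright grey pocket, open at the top, 34 (x) x 40 (y) mm inside with 5 mm walls; the pocket's rim is 75 mm above the bench. Origin on the bench under its middle.
- holster_floor (a point): Middle of the pocket's floor, 10 mm above the bench; the thermometer's lens end stands here.
- thermo: Loose stick-shaped infrared thermometer, 150 mm long, 130 g, standing lens down in its holster. Origin in the middle of the lens face at its lower end; the lens looks along -z. z = 0 to 45 mm: round black nose, 22 mm diameter; 45 to 150 mm: yellow body 26 (x) x 32 (y) mm. In the holster, 85 mm of it stands out above the rim.
- tin: Bystander: closed tin, 74 mm diameter, 85 mm high, beyond the jig. Origin under its middle.
- tape_roll: Bystander: roll of cardboard-brown tape lying flat, 90 mm diameter, 36 mm high, beyond the jig. Origin under its middle.
- putty_knife: Bystander: putty knife 190 mm long lying on the bench in front of the robot's base, between it and the jig. Origin on the bench under its middle; its own x runs from handle to blade.
- cast_a: Loose plaster cast of an eight-sided lamp shade, pale, low and conical, 80 mm across at the foot, 30 mm at the crown, 24 mm high, 80 g, soft: not to be touched. Its place is the leftmost of the four on the jig's board (seen from the robot). May be absent. Origin under its middle, z up.
- cast_a_spot (a point): Centre of the round dark sticker, 20 mm in diameter, on one sloping side of cast_a, 16.5 mm above its foot; this point's z axis is the outward normal of that side, tilted 33 degrees from vertical and roughly towards the robot (up to 30 degrees to either side). Absent with its cast.
- cast_b: Loose plaster cast of an eight-sided lamp shade, pale, low and conical, 80 mm across at the foot, 30 mm at the crown, 24 mm high, 80 g, soft: not to be touched. Its place is the second of the four on the jig's board (seen from the robot). May be absent. Origin under its middle, z up.
- cast_b_spot (a point): Centre of the round dark sticker, 20 mm in diameter, on one sloping side of cast_b, 16.5 mm above its foot; this point's z axis is the outward normal of that side, tilted 33 degrees from vertical and roughly towards the robot (up to 30 degrees to either side). Absent with its cast.
- cast_c: Loose plaster cast of an eight-sided lamp shade, pale, low and conical, 80 mm across at the foot, 30 mm at the crown, 24 mm high, 80 g, soft: not to be touched. Its place is the third of the four on the jig's board (seen from the robot). May be absent. Origin under its middle, z up.
- cast_c_spot (a point): Centre of the round dark sticker, 20 mm in diameter, on one sloping side of cast_c, 16.5 mm above its foot; this point's z axis is the outward normal of that side, tilted 33 degrees from vertical and roughly towards the robot (up to 30 degrees to either side). Absent with its cast.
- cast_d: Loose plaster cast of an eight-sided lamp shade, pale, low and conical, 80 mm across at the foot, 30 mm at the crown, 24 mm high, 80 g, soft: not to be touched. Its place is the rightmost of the four on the jig's board (seen from the robot). May be absent. Origin under its middle, z up.
- cast_d_spot (a point): Centre of the round dark sticker, 20 mm in diameter, on one sloping side of cast_d, 16.5 mm above its foot; this point's z axis is the outward normal of that side, tilted 33 degrees from vertical and roughly towards the robot (up to 30 degrees to either side). Absent with its cast.
Mind the look-alikes: they are no part of the job. There is more than one size of the thermo; the one meant has the size given above. There is more than one size of the holster; the job needs the larger.

How it is judged (in metres and radians):
On the way, in this order (a step that is already met when the one before it is completed fails the run):
1. the plunger is pulled up and twisted, and stays latched open (value of joint plunger above 0.01 m and value of joint plunger_twist above 0.7 rad), for 0.2 s.
2. the cover lies flat on the cork mat, lengthways and central, released (x of cover in the frame of mat between -0.03 and 0.03 m and y of cover in the frame of mat between -0.03 and 0.03 m and height (world z) of cover below 0.008 m and angle between cover's own z axis and vertical below 0.08 rad and angle between the y axis of cover and the x axis of mat, either way round below 0.2 rad and linear speed of cover below 0.02 m/s and contact force between the fingers and cover below 0.3 N), for 0.2 s.
3. the thermometer is held still, looking square at the dark sticker of cast_a from 5 to 11 cm, for three seconds (z of cast_a_spot in the frame of thermo between -0.11 and -0.05 m and x of cast_a_spot in the frame of thermo between -0.01 and 0.01 m and y of cast_a_spot in the frame of thermo between -0.01 and 0.01 m and angle between the z axis of thermo and the z axis of cast_a_spot, either way round below 0.35 rad), for 3 s.
4. the thermometer is held still, looking square at the dark sticker of cast_b from 5 to 11 cm, for three seconds (z of cast_b_spot in the frame of thermo between -0.11 and -0.05 m and x of cast_b_spot in the frame of thermo between -0.01 and 0.01 m and y of cast_b_spot in the frame of thermo between -0.01 and 0.01 m and angle between the z axis of thermo and the z axis of cast_b_spot, either way round below 0.35 rad), for 3 s.
5. the thermometer is held still, looking square at the dark sticker of cast_c from 5 to 11 cm, for three seconds (z of cast_c_spot in the frame of thermo between -0.11 and -0.05 m and x of cast_c_spot in the frame of thermo between -0.01 and 0.01 m and y of cast_c_spot in the frame of thermo between -0.01 and 0.01 m and angle between the z axis of thermo and the z axis of cast_c_spot, either way round below 0.35 rad), for 3 s.
6. the thermometer is held still, looking square at the dark sticker of cast_d from 5 to 11 cm, for three seconds (z of cast_d_spot in the frame of thermo between -0.11 and -0.05 m and x of cast_d_spot in the frame of thermo between -0.01 and 0.01 m and y of cast_d_spot in the frame of thermo between -0.01 and 0.01 m and angle between the z axis of thermo and the z axis of cast_d_spot, either way round below 0.35 rad), for 3 s.
At the end, for the whole second after the job is handed in: Plunger home (lift under 3 mm, twist under 0.3 rad); cover released, flat on the mat, centre within 30 mm of the mat's each way, length within 0.2 rad of it; thermometer released, lens down on its holster floor within 13 mm of the middle and 0.15 rad of upright; all casts upright (all of step 2 and value of joint plunger below 0.003 m and value of joint plunger_twist below 0.3 rad and horizontal distance between thermo and holster_floor below 0.013 m and z of thermo in the frame of holster_floor below 0.006 m and angle between each of thermo, cast_a, cast_b, cast_c, cast_d's own z axis and vertical below 0.15 rad and linear speed of thermo below 0.02 m/s and contact force between the fingers and thermo below 0.3 N); the robot touches nothing.
It fails at once if a bystander is moved by more than 3 cm (distance of any of tin, tape_roll, putty_knife from where it was at the start of the episode above 0.03 m).
It fails at once if a soft cast is touched by the gripper, the arm or the thermometer (contact force between any of cast_a, cast_b, cast_c, cast_d and the fingers above 1 N or contact force between any of cast_a, cast_b, cast_c, cast_d and the arm above 1 N or contact force between any of cast_a, cast_b, cast_c, cast_d and thermo above 1 N).
Of cast_a, cast_b, cast_c, cast_d only 2 to 4 are there at a start; the rules pass over those that are not, and their reading is None.
At some moment in a run one of cast_a, cast_b, cast_c, cast_d may be knocked a few centimetres aside while the robot is not near it.
It also fails if it takes over 200 s, if anything falls off the work surface, if the arm or the gripper's body presses on something with over 40 N, if the wrist force passes 120 N, or if a joint passes its speed limit or range.

## Working session

There is one attempt and no reset: what is moved stays moved. The work goes in short steps, Python scripts to look and compute and a tool call to move; the robot and the scene stay as the last step left them, time stands still between calls to the robot, and variables do not carry over. Pictures are saved under pics/ and viewed, at most 14 in all, crops included, and the job is handed in when it is done.

Besides the shell and the picture viewer there is one more tool, called after "Emit:" in YAML: its name, and indented under it one key for each argument. jog_arm: Moves the arm, as the interface text tells. Its arguments: {"type":"object","properties":{"travel":{"type":"array"},"dr":{"type":"array"},"claw":{"type":"array"},"newtons":{"type":"number"}},"required":["travel","dr","claw"]}

```bash
mkdir -p pics; cat > h.py <<'E'
import numpy as np, cv2
from scipy.spatial.transform import Rotation as R
from plant import r
def cap(n):
    s=r.get_state(); d=r.capture(n)
    if n=="wrist":
        T=np.eye(4);T[:3,:3]=R.from_euler('xyz',s['eef_rot'],degrees=True).as_matrix();T[:3,3]=s['tcp_pos']
        d['T']=T@np.array(d['hand_eye'])
    else:
        T=np.eye(4);a=np.array(d['attitude'])
        d['att']=a
        if a.shape==(3,3):T[:3,:3]=a
        elif a.size==4:T[:3,:3]=R.from_quat(a).as_matrix()
        else:T[:3,:3]=R.from_euler('xyz',a,degrees=True).as_matrix()
        T[:3,3]=d['position'];d['T']=T
    return d
def save(d,f): cv2.imwrite('pics/'+f,d['pixels'][:,:,::-1])
def cloud(d):
    v,u=np.mgrid[:480,:640];z=d['range_z']
    P=np.stack([(u-d['cx'])/d['fx']*z,-(v-d['cy'])/d['fy']*z,-z],-1)
    W=P@d['T'][:3,:3].T+d['T'][:3,3];W[z==0]=np.nan
    return W
def at(W,p,k=2):
    c,q=int(round(p[0])),int(round(p[1]))
    return np.nanmedian(W[max(q-k,0):q+k+1,max(c-k,0):c+k+1].reshape(-1,3),0)
def onplane(d,p,z):
    ray=d['T'][:3,:3]@np.array([(p[0]-d['cx'])/d['fx'],-(p[1]-d['cy'])/d['fy'],-1])
    o=d['T'][:3,3];return o+ray*(z-o[2])/ray[2]
E
cat > a.py <<'E'
from h import *
np.set_printoptions(precision=4,suppress=True)
for n in ("top","scene"):
    d=cap(n);save(d,n+'0.png');W=cloud(d);np.save(n+'W.npy',W)
    print(n,[k for k in d],d['position'],d['att'],d['fx'],d['fy'],d['cx'],d['cy'])
    for t in ("knob_grip","cover_grip","cover","bracket_front","jig","mat","holster","holster_floor","thermo","cast_a","cast_a_spot","tin","tape_roll","putty_knife"):
        for x in r.tip_of(t,n)[:4]: print(t,round(x['conf'],2),np.round(x['at'],1),at(W,x['at']))
print(r.get_state())
E
python3 a.py
```

```text
top ['pixels', 'range_z', 'fx', 'fy', 'cx', 'cy', 'position', 'attitude', 'att', 'T'] [0.3489 0.0069 1.444 ] [  8.2944  -0.2217 -90.5631] 553.478803812224 553.478803812224 323.92081378658685 241.83792288686203
knob_grip 0.64 [304.5 190.1] [0.6784 0.0484 0.0849]
cover_grip 0.62 [311.8 222.2] [0.5969 0.0288 0.0865]
cover 0.64 [307.4 221.8] [0.6001 0.0414 0.0816]
bracket_front 0.66 [307.7 202.8] [0.6517 0.0392 0.0572]
bracket_front 0.22 [187.4 268.4] [0.4856 0.3397 0.0761]
jig 0.95 [311.6 225.4] [0.5889 0.029  0.0863]
mat 0.58 [468.  272.8] [ 0.4733 -0.3758  0.0033]
mat 0.51 [306.6 220.2] [0.6047 0.0414 0.0835]
mat 0.24 [309.3 224.7] [0.5892 0.0363 0.087 ]
holster 0.56 [188.3 269.5] [0.4809 0.3371 0.0732]
holster_floor 0.78 [189.6 272.7] [0.4747 0.3352 0.0619]
holster_floor 0.68 [167.8 328.8] [0.3366 0.3904 0.0454]
thermo 0.82 [192.5 270.6] [0.481  0.3334 0.0477]
thermo 0.69 [204.8 312.1] [0.3787 0.3061 0.0006]
thermo 0.43 [172.6 223.5] [0.6034 0.3864 0.0452]
tape_roll 0.83 [369.8 157.1] [ 0.7901 -0.1276 -0.0018]
tape_roll 0.69 [468.1 273.7] [ 0.4705 -0.3756  0.0031]
tape_roll 0.55 [311
[... 1288 characters left out ...]
 [248.2 341.6] [0.7974 0.1657 0.0457]
tin 0.71 [423.2 351.9] [0.5134 0.3724 0.0381]
tape_roll 0.82 [196.5 267.6] [ 0.7958 -0.0902  0.0341]
putty_knife 0.75 [349.4 221.5] [ 0.3948 -0.047   0.0088]
{'time_s': 1.5, 'joints': array([-58.9521,  20.5462,   0.6836,  -0.0006, -70.1355, -16.5072]), 'qd': array([ 0.0585, -0.0396, -0.0254, -0.0353, -0.0191, -0.0061]), 'joint_torque': array([  0.0006, -58.2378,  29.3294,   7.0023,   0.0124,  -0.    ]), 'tcp_pos': array([ 0.1695, -0.6534,  0.2266]), 'eef_rot': array([-179.9983,    0.0011, -165.4595]), 'contact_force': array([0.0437, 0.0818, 0.4594]), 'moment': array([ 0.0153, -0.0279, -0.0569]), 'gripper_force': 0.0, 'gripper_width': 0.08781096828514984}
```

View pics/top0.png

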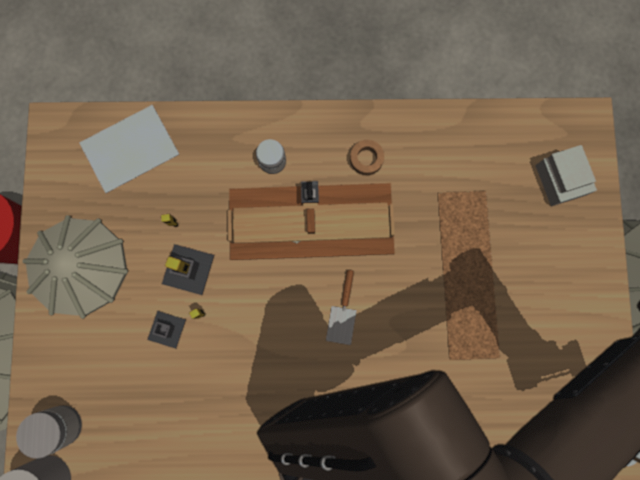

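View pics/scene0.png

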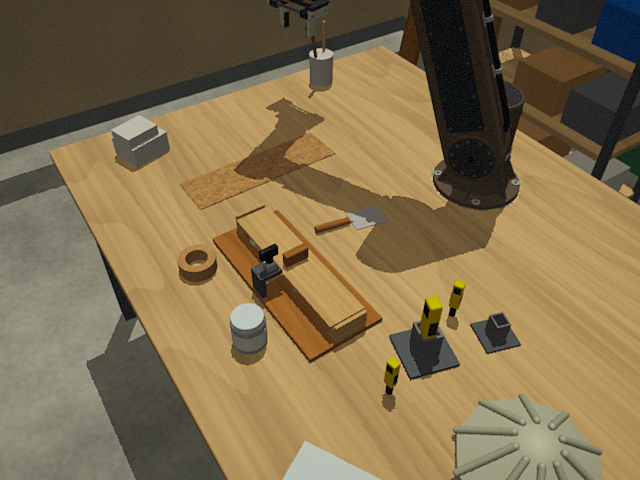

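```bash
cat > b.py <<'E'
from h import *
np.set_printoptions(precision=4,suppress=True)
def rect(P,l):
    (c,s,a)=cv2.minAreaRect((P[:,:2]*1000).astype(np.float32)); print(l,len(P),np.round(c,1),np.round(s,1),round(a,2), 'z',np.median(P[:,2]))
for n in ("top","scene"):
    d=cap(n);W=cloud(d);x,y,z=W[...,0],W[...,1],W[...,2]
    J=(x>.45)&(x<.75)&(abs(y-.03)<.27)
    m=J&(z>.047)&(z<.060)&(x<.645); rect(W[cv2.erode(m.astype(np.uint8),np.ones((2,2)))>0],'cover')
    m=J&(z>.068)&(z<.1)&(x<.64); rect(W[m],'handle');
    m=J&(z>.118)&(z<.142)&(x>.63); rect(W[m],'knob')
    m=J&(z>.07)&(z<.1)&(x>.64); rect(W[m],'bracket')
    m=J&(z>.006)&(z<.02); rect(W[cv2.morphologyEx(m.astype(np.uint8),cv2.MORPH_OPEN,np.ones((3,3)))>0],'board')
    H=(x>.4)&(x<.62)&(y>.25)&(y<.45)
    m=H&(z>.13); rect(W[m],'thermo top') if m.any() else 0
    m=H&(z>.055)&(z<.085); rect(W[m],'pocket rim')
    for g in r.regions_of('mat',n)[:2]:
        M=g['pixels'].astype(np.uint8);c=max(cv2.findContours(M,0,2)[0],key=cv2.contourArea)[:,0]
        P=np.array([onplane(d,p,.004) for p in c]);rect(P,'mat %.2f'%g['conf'])
    for g in r.regions_of('holster',n)[:3]:
        M=g['pixels'].astype(np.uint8);c=max(cv2.findContours(M,0,2)[0],key=cv2.contourArea)[:,0]
        P=np.array([onplane(d,p,.008) for p in c]);rect(P,'holster %.2f'%g['conf'])
E
python3 b.py
```

```text
cover 4246 [601.5  31.9] [ 88.1 418.8] 1.39 z 0.053001880565888726
handle 198 [602.9  33.8] [61.4 19.9] 0.99 z 0.0865052935195828
knob 104 [669.7  35.5] [43.8 13.8] 3.6 z 0.13035062191025704
bracket 258 [699.3  85.6] [168.8  65.8] 66.76 z 0.07476298701892692
board 4945 [582.9  33.5] [256.3 430. ] 1.3 z 0.011080858260597015
thermo top 184 [490.9 355.7] [33.3 26.6] 71.35 z 0.15798995662133852
pocket rim 219 [540.7 361.6] [158.7  62.2] 7.7 z 0.07345645540199763
mat 0.73 91 [ 472.9 -373.9] [441.7 133.9] 1.64 z 0.0040000000000000036
holster 0.89 119 [491.6 355.6] [112.2 113.5] 75.01 z 0.008000000000000007
holster 0.89 72 [336.3 406.3] [81.2 81.6] 72.82 z 0.008000000000000007
cover 4412 [601.7  33.4] [ 91.4 422.2] 1.33 z 0.05278196915147143
handle 302 [602.1  33.1] [62.2 24.7] 2.59 z 0.08422373095964569
knob 163 [670.1  34.1] [44.4 17.7] 3.95 z 0.1283392174057829
bracket 389 [699.4  86.8] [158.8  66.6] 67.94 z 0.07404078609407228
board 5292 [580.9  54.8] [260.2 481.2] 1.07 z 0.010755378483806144
thermo top 342 [491.4 355.3] [34.5 27.6] 73.73 z 0.15547924680873376
pocket rim 568 [546.3 361.5] [153.5  63.8] 7.82 z 0.07124052776856238
mat 0.76 228 [ 471.7 -373.3] [439.6 134.4] 1.93 z 0.0040000000000000036
holster 0.87 133 [490.2 348.4] [130.8 115.1] 74.95 z 0.008000000000000007
holster 0.77 75 [335.2 403.9] [90.1 86.5] 73.18 z 0.008000000000000007
```

```bash
cat > go.py <<'E'
import sys
from h import *
# usage: go.py x,y,z,yaw[,roll,pitch] ...   (mm, deg; tool down by default)
s=r.get_state();p0=np.array(s['tcp_pos'])*1000;R0=R.from_euler('xyz',s['eef_rot'],degrees=True)
print('t',round(s['time_s'],2),'p',np.round(p0,1),'rpy',np.round(s['eef_rot'],2),'j',np.round(s['joints'],1),'F',np.round(s['contact_force'],1),'w',round(s['gripper_width'],4),'gf',round(s['gripper_force'],1))
for a in sys.argv[1:]:
    v=[float(q) for q in a.split(',')]
    ro,pi=(v[4],v[5]) if len(v)>4 else (180,0)
    Rt=R.from_euler('xyz',[ro,pi,v[3]],degrees=True)
    t=R0.inv().apply(np.array(v[:3])-p0)/500; q=(R0.inv()*Rt).as_rotvec(degrees=True)/360
    print(a,'->',[round(float(k),4) for k in t],[round(float(k),4) for k in q])
E
python3 go.py 420,-300,227,-172 670,35,200,-178.65
```

```text
t 1.8 p [ 169.4 -653.4  226.6] rpy [ 180.     -0.   -165.46] j [-59.   20.5   0.7   0.  -70.1 -16.5] F [-0.5 -1.5  0.9] w 0.0876 gf 0.0
420,-300,227,-172 -> [-0.6625, 0.5583, -0.0009] [0.0, -0.0, 0.0182]
670,35,200,-178.65 -> [-1.3147, 1.0813, 0.0531] [0.0, -0.0, 0.0366]
```

Emit:
jog_arm:
  travel:
    - [-0.85,0.72,0]
    - [-0.85,0.72,0]
    - [-0.85,0.72,0]
    - [-0.85,0.72,0]
    - [-0.85,0.72,0]
    - [-0.85,0.72,0]
    - [-0.85,0.72,0]
    - [-0.85,0.72,0]
    - [-0.85,0.72,0]
    - [-0.85,0.72,0]
  dr:
    - [0,0,0.0366]
    - [0,0,0.0366]
    - [0,0,0.0366]
    - [0,0,0.0366]
    - [0,0,0.0366]
    - [0,0,0.0366]
    - [0,0,0.0366]
    - [0,0,0.0366]
    - [0,0,0.0366]
    - [0,0,0.0366]
  claw: [1,1,1,1,1,1,1,1,1,1]

```text
time_s: 3.05
tcp_pos: [0.4925, -0.1953, 0.2266]
eef_rot: [180.0, 0.0, -178.4]
contact_force: [-1.7, 0.1, -0.1]
gripper_width: 0.0877
gripper_force: 0.0
```

```bash
python3 go.py 670,35,190,-178.65 660,35,240,-178.65
```

```text
t 3.05 p [ 492.5 -195.3  226.6] rpy [ 1.8000e+02  4.0000e-02 -1.7837e+02] j [ -0.4   6.8 -17.6  -0.  -65.6 -88. ] F [-1.7  0.1 -0.1] w 0.0877 gf 0.0
670,35,190,-178.65 -> [-0.3679, 0.4503, 0.0735] [0.0, 0.0001, 0.0008]
660,35,240,-178.65 -> [-0.348, 0.4509, -0.0265] [0.0, 0.0001, 0.0008]
```

Emit:
jog_arm:
  travel:
    - [-0.35,0.45,-0.02]
    - [-0.35,0.45,-0.02]
    - [-0.35,0.45,-0.02]
    - [-0.35,0.45,-0.02]
    - [-0.35,0.45,-0.02]
    - [-0.35,0.45,-0.02]
    - [-0.35,0.45,-0.02]
    - [-0.35,0.45,-0.02]
    - [-0.35,0.45,-0.02]
    - [-0.35,0.45,-0.02]
  dr:
    - [0,0,0.001]
    - [0,0,0.001]
    - [0,0,0.001]
    - [0,0,0.001]
    - [0,0,0.001]
    - [0,0,0.001]
    - [0,0,0.001]
    - [0,0,0.001]
    - [0,0,0.001]
    - [0,0,0.001]
  claw: [1,1,1,1,1,1,1,1,1,1]

```text
time_s: 4.3
tcp_pos: [0.6599, 0.0304, 0.2369]
eef_rot: [180.0, 0.0, -179.0]
contact_force: [-0.7, 0.2, -0.8]
gripper_width: 0.0876
gripper_force: 0.0
```

```bash
cat > c.py <<'E'
from h import *
import sys
np.set_printoptions(precision=4,suppress=True)
def rect(P,l):
    if len(P)<5: print(l,'none');return
    (c,s,a)=cv2.minAreaRect((P[:,:2]*1000).astype(np.float32)); print(l,len(P),np.round(c,1),np.round(s,1),round(a,2), 'z',np.median(P[:,2]))
d=cap('wrist');save(d,sys.argv[1]);W=cloud(d);x,y,z=W[...,0],W[...,1],W[...,2]
print('cam',d['T'][:3,3])
J=(x>.45)&(x<.75)&(abs(y-.03)<.27)
er=lambda m:W[cv2.erode(m.astype(np.uint8),np.ones((3,3)))>0]
rect(er(J&(z>.126)&(z<.14)&(x>.63)),'knob')
rect(er(J&(z>.08)&(z<.1)&(x<.64)),'handle')
rect(er(J&(z>.06)&(z<.1)&(x>.64)),'bracket')
rect(er(J&(z>.047)&(z<.060)&(x<.646)),'cover')
for n in('knob_grip','cover_grip'):
  for g in r.tip_of(n,'wrist')[:2]: print(n,g,at(W,g['at']))
E
python3 c.py w1.png
```

```text
cam [0.5805 0.0299 0.3947]
knob 965 [668.6  32.6] [42.2 12.4] 3.39 z 0.13139767366961275
handle 1877 [601.4  30.8] [57.7 18.1] 1.41 z 0.08746224305405259
bracket 1891 [707.3  55.8] [143.3  64.5] 37.04 z 0.07374571215973308
cover 49030 [601.5  30.9] [ 88.8 421.5] 1.42 z 0.053645872582819915
knob_grip {'at': [325.8, 250.3], 'conf': 0.75} [0.6677 0.031  0.1316]
cover_grip {'at': [328.2, 146.3], 'conf': 0.55} [0.5997 0.0315 0.0877]
```

View pics/w1.png

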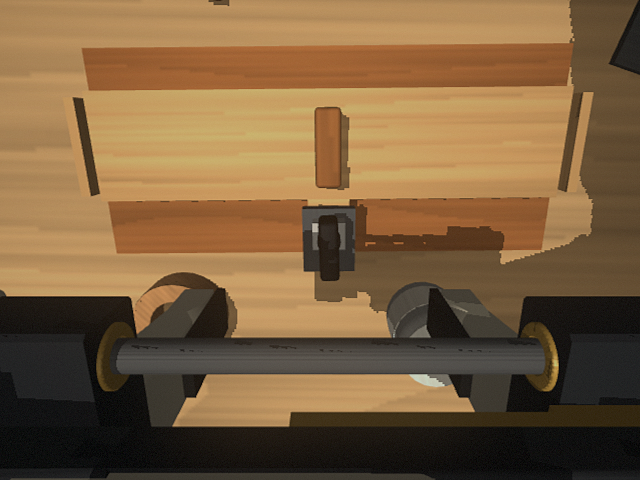

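```bash
python3 go.py 669,32.6,160,-178 669,32.6,103,-178
```

```text
t 4.45 p [660.   30.8 236.7] rpy [ 1.7999e+02  1.0000e-02 -1.7901e+02] j [  19.5   18.9   -0.4   -0.   -70.7 -108.6] F [ 0.4 -0.4  0.2] w 0.0877 gf 0.0
669,32.6,160,-178 -> [-0.0181, 0.0033, 0.1534] [0.0, 0.0, -0.0028]
669,32.6,103,-178 -> [-0.018, 0.0033, 0.2674] [0.0, 0.0, -0.0028]
```

Emit:
jog_arm:
  travel:
    - [-0.018,0.0033,0.05]
    - [-0.018,0.0033,0.15]
    - [-0.018,0.0033,0.2]
    - [-0.018,0.0033,0.24]
    - [-0.018,0.0033,0.267]
    - [-0.018,0.0033,0.267]
    - [-0.018,0.0033,0.267]
    - [-0.018,0.0033,0.267]
    - [-0.018,0.0033,0.267]
    - [-0.018,0.0033,0.267]
  dr:
    - [0,0,-0.003]
    - [0,0,-0.003]
    - [0,0,-0.003]
    - [0,0,-0.003]
    - [0,0,-0.003]
    - [0,0,-0.003]
    - [0,0,-0.003]
    - [0,0,-0.003]
    - [0,0,-0.003]
    - [0,0,-0.003]
  claw: [1,1,0.6,0.4,0.3,0.3,0,0,0,0]
  newtons: 40

```text
time_s: 5.7
tcp_pos: [0.6692, 0.0321, 0.1036]
eef_rot: [-180.0, 0.0, -177.9]
contact_force: [0.4, -3.7, 0.8]
gripper_width: 0.015
gripper_force: 40.0
```

```bash
python3 go.py 669,32.6,120.5,-178 669,32.6,120.5,-110 669,32.6,117,-110
```

```text
t 5.7 p [669.2  32.1 103.6] rpy [-1.7995e+02  3.0000e-02 -1.7790e+02] j [ 1.940e+01  2.540e+01 -8.800e+00  1.000e-01 -5.580e+01 -1.074e+02] F [ 0.4 -3.7  0.8] w 0.015 gf 40.0
669,32.6,120.5,-178 -> [0.0004, 0.0009, -0.0337] [-0.0001, 0.0001, 0.0003]
669,32.6,120.5,-110 -> [0.0004, 0.0009, -0.0337] [-0.0002, -0.0, -0.1886]
669,32.6,117,-110 -> [0.0004, 0.0009, -0.0267] [-0.0002, -0.0, -0.1886]
```

Emit:
jog_arm:
  travel:
    - [0,0,-0.018]
    - [0,0,-0.036]
    - [0,0,-0.036]
    - [0,0,-0.036]
    - [0,0,-0.036]
    - [0,0,-0.036]
    - [0,0,-0.036]
    - [0,0,-0.036]
    - [0,0,-0.036]
    - [0,0,-0.036]
  dr:
    - [0,0,0]
    - [0,0,0]
    - [0,0,0]
    - [0,0,-0.028]
    - [0,0,-0.056]
    - [0,0,-0.084]
    - [0,0,-0.112]
    - [0,0,-0.14]
    - [0,0,-0.168]
    - [0,0,-0.189]
  claw: [0,0,0,0,0,0,0,0,0,0]

```text
time_s: 6.95
tcp_pos: [0.6691, 0.0317, 0.1199]
eef_rot: [180.0, -0.1, -109.6]
contact_force: [6.0, -6.2, -10.0]
gripper_width: 0.0146
gripper_force: 40.0
```

```bash
python3 go.py 669,32.6,117.5,-109.8; python3 -c "
from h import *
print(r.get_state()['moment'])"
```

```text
t 6.95 p [669.1  31.7 119.9] rpy [ 1.7998e+02 -7.0000e-02 -1.0963e+02] j [ 19.4  24.6  -7.8   0.1 -57.7 -39. ] F [  6.   -6.2 -10. ] w 0.0146 gf 40.0
669,32.6,117.5,-109.8 -> [-0.0016, 0.0009, 0.0047] [0.0, -0.0002, 0.0005]
[-2.37729684 -2.15567765 -0.16639966]
```

Emit:
jog_arm:
  travel:
    - [0,0,0.003]
    - [0,0,0.006]
    - [0,0,0.006]
    - [0,0,0.006]
    - [0,0,0.006]
    - [0,0,0.006]
    - [0,0,-0.05]
    - [0,0,-0.1]
    - [0,0,-0.18]
    - [0,0,-0.22]
  dr:
    - [0,0,0]
    - [0,0,0]
    - [0,0,0]
    - [0,0,0]
    - [0,0,0]
    - [0,0,0]
    - [0,0,0]
    - [0,0,0]
    - [0,0,0]
    - [0,0,0]
  claw: [0,0,0.6,0.6,0.6,0.6,0.6,0.6,0.6,0.6]

```text
time_s: 8.2
tcp_pos: [0.6698, 0.033, 0.2337]
eef_rot: [-179.9, 0.1, -109.9]
contact_force: [-0.0, -0.7, -0.6]
gripper_width: 0.0523
gripper_force: 0.0
```

```bash
cat >d.py <<'E'
from h import *
from c import rect
E
python3 c.py w2.png; python3 go.py 590,31,230,-178.6 590,31,120,-178.6
```

```text
cam [ 0.6421 -0.0405  0.3914]
knob 28 [662.   12.2] [0.5 9.9] 69.35 z 0.13346266933756915
handle 1757 [602.2  30.1] [57.7 18.9] 1.78 z 0.0875621488549872
bracket 2339 [694.6  69.8] [142.5  64.9] 66.75 z 0.07372331579958619
cover 28886 [602.   15.2] [ 88.1 295.4] 1.33 z 0.053671680983064796
knob_grip {'at': [326.4, 240.9], 'conf': 0.84} [0.6688 0.0302 0.1464]
cover_grip {'at': [405.8, 188.1], 'conf': 0.97} [0.6031 0.0281 0.088 ]
cover_grip {'at': [326.2, 239.5], 'conf': 0.41} [0.6686 0.0295 0.1464]
t 8.35 p [669.4  33.1 232.2] rpy [-1.7990e+02  9.0000e-02 -1.0987e+02] j [ 19.5  19.8   0.4  -0.  -70.4 -39.3] F [ 0.3  0.1 -1. ] w 0.0525 gf 0.0
590,31,230,-178.6 -> [0.0579, 0.148, 0.0041] [-0.0001, 0.0004, 0.1909]
590,31,120,-178.6 -> [0.0582, 0.1484, 0.2241] [-0.0001, 0.0004, 0.1909]
```

Emit:
jog_arm:
  travel:
    - [0.05,0.135,0]
    - [0.05,0.135,0]
    - [0.05,0.135,0]
    - [0.05,0.135,0]
    - [0.05,0.135,0]
    - [0.05,0.135,0]
    - [0.05,0.135,0]
    - [0.05,0.135,0.1]
    - [0.05,0.135,0.2]
    - [0.05,0.135,0.22]
  dr:
    - [0,0,0.191]
    - [0,0,0.191]
    - [0,0,0.191]
    - [0,0,0.191]
    - [0,0,0.191]
    - [0,0,0.191]
    - [0,0,0.191]
    - [0,0,0.191]
    - [0,0,0.191]
    - [0,0,0.191]
  claw: [0.6,0.6,0.6,0.6,0.6,0.6,0.6,0.6,0.6,0.6]

```text
time_s: 9.6
tcp_pos: [0.5941, 0.0314, 0.1169]
eef_rot: [-179.9, -0.4, -178.7]
contact_force: [-0.3, -1.1, 0.1]
gripper_width: 0.0526
gripper_force: 0.0
```

```bash
python3 go.py 598,31,60,-178.6; python3 c.py w3.png
```

```text
t 9.6 p [594.1  31.4 116.9] rpy [-179.89   -0.43 -178.66] j [ 2.180e+01  1.860e+01 -1.760e+01 -1.000e-01 -5.420e+01 -1.104e+02] F [-0.3 -1.1  0.1] w 0.0526 gf 0.0
598,31,60,-178.6 -> [-0.0086, -0.0008, 0.1138] [-0.0003, -0.0012, -0.0002]
cam [0.516  0.0307 0.2753]
knob none
handle 3413 [597.6  30.6] [53.1 18.8] 1.0 z 0.08748192427157708
bracket 2498 [669.8  32.3] [26.1 43. ] 2.42 z 0.07709514465782391
cover 62819 [599.8  30.8] [ 87.7 390.7] 1.36 z 0.05363251238594269
cover_grip {'at': [323.1, 282.9], 'conf': 0.72} [0.594  0.0304 0.0876]
```

Emit:
jog_arm:
  travel:
    - [-0.006,0,0.05]
    - [-0.006,0,0.1]
    - [-0.006,0,0.113]
    - [-0.006,0,0.113]
    - [-0.006,0,0.113]
    - [-0.006,0,0.113]
    - [-0.006,0,0.113]
    - [-0.006,0,0.113]
    - [-0.006,0,0.113]
    - [-0.006,0,0.113]
  dr:
    - [0,0,0]
    - [0,0,0]
    - [0,0,0]
    - [0,0,0]
    - [0,0,0]
    - [0,0,0]
    - [0,0,0]
    - [0,0,0]
    - [0,0,0]
    - [0,0,0]
  claw: [0.6,0.6,0.6,0.6,0,0,0,0,0,0]
  newtons: 50

```text
time_s: 11.0
tcp_pos: [0.6001, 0.0321, 0.0649]
eef_rot: [-180.0, 0.0, -178.6]
contact_force: [-1.9, -1.2, 4.5]
gripper_width: 0.0198
gripper_force: 50.0
```

```bash
python3 go.py 597,30.9,64,-178.6 537,29.5,64,-178.6 532,29.4,64,-178.6 532,29,200,-178.6
```

```text
t 11.0 p [600.1  32.1  64.9] rpy [-1.7999e+02  1.0000e-02 -1.7863e+02] j [  21.7   22.2  -20.2    0.   -47.5 -110.3] F [-1.9 -1.2  4.5] w 0.0198 gf 50.0
597,30.9,64,-178.6 -> [0.0064, -0.0022, 0.0018] [-0.0, 0.0, -0.0001]
537,29.5,64,-178.6 -> [0.1264, -0.0022, 0.0018] [-0.0, 0.0, -0.0001]
532,29.4,64,-178.6 -> [0.1364, -0.0021, 0.0018] [-0.0, 0.0, -0.0001]
532,29,200,-178.6 -> [0.1363, -0.003, -0.2702] [-0.0, 0.0, -0.0001]
```

Emit:
jog_arm:
  travel:
    - [0,0,-0.003]
    - [0,0,-0.006]
    - [0,0,-0.006]
    - [0,0,-0.006]
    - [0.02,0,-0.006]
    - [0.05,0,-0.006]
    - [0.08,0,-0.006]
    - [0.11,0,-0.006]
    - [0.13,0,-0.006]
    - [0.13,0,-0.006]
  dr:
    - [0,0,0]
    - [0,0,0]
    - [0,0,0]
    - [0,0,0]
    - [0,0,0]
    - [0,0,0]
    - [0,0,0]
    - [0,0,0]
    - [0,0,0]
    - [0,0,0]
  claw: [0,0,0,0,0,0,0,0,0,0]

```text
time_s: 12.25
tcp_pos: [0.5345, 0.0307, 0.0679]
eef_rot: [180.0, 0.0, -178.6]
contact_force: [1.6, -0.2, -1.9]
gripper_width: 0.0199
gripper_force: 50.0
```

```bash
python3 go.py 532,29,200,-178.6;  python3 c.py w4.png
```

```text
t 12.25 p [534.5  30.7  67.9] rpy [ 1.7999e+02  2.0000e-02 -1.7861e+02] j [  24.3   16.7  -28.5   -0.   -44.8 -112.9] F [ 1.6 -0.2 -1.9] w 0.0199 gf 50.0
532,29,200,-178.6 -> [0.0049, -0.0033, -0.2642] [0.0, 0.0001, -0.0]
cam [0.4551 0.0297 0.2257]
knob none
handle 6246 [533.5  34.9] [59.9 41. ] 19.45 z 0.09036134811111964
bracket none
cover 64012 [544.1  31.1] [107.6 299. ] 1.38 z 0.05660723708600672
cover_grip {'at': [327.0, 317.5], 'conf': 0.93} [0.5265 0.0315 0.0905]
```

Emit:
jog_arm:
  travel:
    - [0,0,-0.08]
    - [0,0,-0.16]
    - [0,0,-0.24]
    - [0,0,-0.24]
    - [0,0,-0.24]
    - [0,0,-0.24]
    - [0,0,-0.24]
    - [0,0,-0.24]
    - [0,0,-0.24]
    - [0,0,-0.24]
  dr:
    - [0,0,0]
    - [0,0,0]
    - [0,0,0]
    - [0,0,0]
    - [0,0,-0.02]
    - [0,0,-0.04]
    - [0,0,-0.06]
    - [0,0,-0.08]
    - [0,0,-0.1]
    - [0,0,-0.12]
  claw: [0,0,0,0,0,0,0,0,0,0]

```text
time_s: 13.65
tcp_pos: [0.5348, 0.0306, 0.1862]
eef_rot: [179.9, -0.1, -135.2]
contact_force: [1.3, 0.2, -0.7]
gripper_width: 0.0193
gripper_force: 50.0
```

```bash
python3 go.py 472.5,-375,188,-88.3
```

```text
t 13.65 p [534.8  30.6 186.2] rpy [ 1.7995e+02 -9.0000e-02 -1.3522e+02] j [ 24.2   9.3 -20.2  -0.  -60.6 -69.4] F [ 1.3  0.2 -0.7] w 0.0193 gf 50.0
472.5,-375,188,-88.3 -> [0.6598, -0.488, -0.0029] [0.0002, -0.0002, -0.1303]
```

Emit:
jog_arm:
  travel:
    - [0.066,-0.0488,0]
    - [0.132,-0.0976,0]
    - [0.198,-0.1464,0]
    - [0.264,-0.1952,0]
    - [0.33,-0.244,0]
    - [0.44,-0.325,0]
    - [0.55,-0.407,0]
    - [0.66,-0.488,0]
    - [0.66,-0.488,0]
    - [0.66,-0.488,0]
  dr:
    - [0,0,-0.01]
    - [0,0,-0.025]
    - [0,0,-0.045]
    - [0,0,-0.065]
    - [0,0,-0.085]
    - [0,0,-0.105]
    - [0,0,-0.13]
    - [0,0,-0.13]
    - [0,0,-0.13]
    - [0,0,-0.13]
  claw: [0,0,0,0,0,0,0,0,0,0]

```text
time_s: 14.9
tcp_pos: [0.4703, -0.3757, 0.186]
eef_rot: [179.9, 0.1, -88.8]
contact_force: [0.4, 0.9, -2.0]
gripper_width: 0.0197
gripper_force: 50.0
```

```bash
python3 go.py 472.5,-375,60,-88.3 472.5,-375,22.8,-88.3; cat > e.py <<'E'
from h import *
import sys
np.set_printoptions(precision=4,suppress=True)
def rect(P,l):
    if len(P)<5: print(l,'none');return
    (c,s,a)=cv2.minAreaRect((P[:,:2]*1000).astype(np.float32)); print(l,len(P),np.round(c,1),np.round(s,1),round(a,2), 'z',np.median(P[:,2]))
for n in ('top','wrist'):
    d=cap(n);save(d,n+sys.argv[1]+'.png');W=cloud(d)
    for g in r.regions_of('mat',n)[:2]:
        M=g['pixels'].astype(np.uint8);c=max(cv2.findContours(M,0,2)[0],key=cv2.contourArea)[:,0]
        P=np.array([onplane(d,p,.004) for p in c]);rect(P,n+'mat %.2f'%g['conf'])
    for g in r.regions_of('cover',n)[:2]:
        M=cv2.erode(g['pixels'].astype(np.uint8),np.ones((3,3)));rect(W[(M>0)&(W[...,2]>-1)],n+'cover %.2f'%g['conf'])
E
python3 e.py 5
```

```text
t 14.9 p [ 470.3 -375.7  186. ] rpy [ 1.7988e+02  6.0000e-02 -8.8790e+01] j [-20.   15.5 -12.1  -0.  -62.6  21.3] F [ 0.4  0.9 -2. ] w 0.0197 gf 50.0
472.5,-375,60,-88.3 -> [-0.0009, -0.0049, 0.2519] [0.0003, 0.0002, -0.0014]
472.5,-375,22.8,-88.3 -> [-0.0009, -0.005, 0.3263] [0.0003, 0.0002, -0.0014]
topmat 0.90 55 [ 324.6 -399.9] [114.2 173.1] 76.6 z 0.0040000000000000036
topmat 0.58 108 [491.9 356.5] [112.  110.9] 74.78 z 0.0040000000000000036
topcover 0.60 2574 [ 471.3 -366.4] [388.3  92.8] 1.58 z 0.17359338489495335
wristmat 0.94 88 [ 472.5 -412.7] [437.9  60.3] 1.33 z 0.0040000000000000036
wristcover 0.62 70879 [ 472.1 -362.7] [299.4 107. ] 1.35 z 0.17592734026058907
```

Emit:
jog_arm:
  travel:
    - [-0.001,-0.005,0.08]
    - [-0.001,-0.005,0.16]
    - [-0.001,-0.005,0.24]
    - [-0.001,-0.005,0.29]
    - [-0.001,-0.005,0.31]
    - [-0.001,-0.005,0.32]
    - [-0.001,-0.005,0.326]
    - [-0.001,-0.005,0.327]
    - [-0.001,-0.005,0.327]
    - [-0.001,-0.005,0.327]
  dr:
    - [0,0,-0.001]
    - [0,0,-0.001]
    - [0,0,-0.001]
    - [0,0,-0.001]
    - [0,0,-0.001]
    - [0,0,-0.001]
    - [0,0,-0.001]
    - [0,0,-0.001]
    - [0,0,-0.001]
    - [0,0,-0.001]
  claw: [0,0,0,0,0,0,0,0,0,0]

```text
time_s: 16.45
tcp_pos: [0.4738, -0.3743, 0.0245]
eef_rot: [-180.0, -0.0, -88.3]
contact_force: [0.6, 0.3, -1.2]
gripper_width: 0.0194
gripper_force: 50.0
```

Emit:
jog_arm:
  travel:
    - [0,0,0]
    - [0,0,0]
    - [0,0,0]
    - [0,0,0]
    - [0,0,0]
    - [0,0,-0.05]
    - [0,0,-0.15]
    - [0,0,-0.25]
    - [0,0,-0.35]
    - [0,0,-0.45]
  dr:
    - [0,0,0]
    - [0,0,0]
    - [0,0,0]
    - [0,0,0]
    - [0,0,0]
    - [0,0,0]
    - [0,0,0]
    - [0,0,0]
    - [0,0,0]
    - [0,0,0]
  claw: [0,0.6,0.6,0.6,0.6,0.6,0.6,0.6,0.6,0.6]

```text
time_s: 17.7
tcp_pos: [0.4734, -0.374, 0.2509]
eef_rot: [-180.0, -0.0, -88.3]
contact_force: [0.4, -0.8, 0.4]
gripper_width: 0.0528
gripper_force: 0.0
```

```bash
python3 e.py 6; cat > f.py <<'E'
from h import *
np.set_printoptions(precision=4,suppress=True)
for n in ('top','scene'):
    d=cap(n);save(d,n+'7.png');W=cloud(d);x,y,z=W[...,0],W[...,1],W[...,2]
    for t in('cast_a','cast_a_spot'):
        for g in r.tip_of(t,n)[:6]: print(n,t,round(g['conf'],2),np.round(g['at'],1),at(W,g['at']))
    for g in r.regions_of('thermo',n)[:4]: print(n,'thermo',round(g['conf'],2),np.round(g['extent']),np.nanmedian(W[g['pixels'].astype(bool)],0))
E
python3 f.py;python3 go.py 491,355,250,-100
```

```text
topmat 0.65 75 [ 407.  -399.6] [ 97.2 313. ] 86.85 z 0.0040000000000000036
topcover 0.75 1412 [ 418.3 -381.4] [274.5  71. ] 0.61 z 0.010245458015562758
wristmat 0.64 288 [ 471.5 -378.1] [439.  130.6] 1.46 z 0.0040000000000000036
wristcover 0.62 34289 [ 473.1 -352.3] [393.4 127.8] 1.7 z 0.011757498051038762
wristcover 0.46 1177 [ 548.9 -141.5] [50.  50.8] 1.86 z 0.012020965279843476
top cast_a 0.89 [363.3 225.5] [ 0.5949 -0.1021  0.0337]
top cast_a 0.6 [292.5 227.5] [0.5909 0.0813 0.0362]
top cast_a_spot 0.36 [188.7 271.2] [0.4795 0.335  0.0689]
top thermo 0.75 [169. 254. 194. 273.] [0.4891 0.3451 0.1557]
top thermo 0.62 [190. 306. 205. 319.] [0.3748 0.313  0.0854]
top thermo 0.58 [159. 210. 178. 226.] [0.6069 0.3872 0.0853]
scene cast_a 0.62 [262.7 236.9] [ 0.6181 -0.0967  0.0339]
scene cast_a 0.59 [308.8 283.5] [0.6038 0.0906 0.0304]
scene thermo 0.8 [384. 353. 402. 397.] [0.6147 0.3937 0.069 ]
scene thermo 0.6 [417. 297. 442. 338.] [0.4983 0.3624 0.1265]
scene thermo 0.58 [450. 279. 467. 318.] [0.3791 0.3176 0.0659]
scene thermo 0.34 [231. 303. 269. 355.] [0.786  0.1546 0.0748]
t 18.4 p [ 473.6 -374.1  248.6] rpy [ 1.7996e+02  1.0000e-02 -8.8270e+01] j [-19.8  13.1  -6.8   0.  -70.1  21.5] F [-1.  -0.  -1.1] w 0.0526 gf 0.0
491,355,250,-100 -> [-1.4566, -0.0788, -0.0024] [0.0001, 0.0, 0.0326]
```

```bash
python3 go.py 600,30,250,-178
```

```text
t 18.4 p [ 473.6 -374.1  248.6] rpy [ 1.7996e+02  1.0000e-02 -8.8270e+01] j [-19.8  13.1  -6.8   0.  -70.1  21.5] F [-1.  -0.  -1.1] w 0.0526 gf 0.0
600,30,250,-178 -> [-0.8003, -0.2771, -0.0028] [0.0001, -0.0001, 0.2492]
```

View pics/scene7.png

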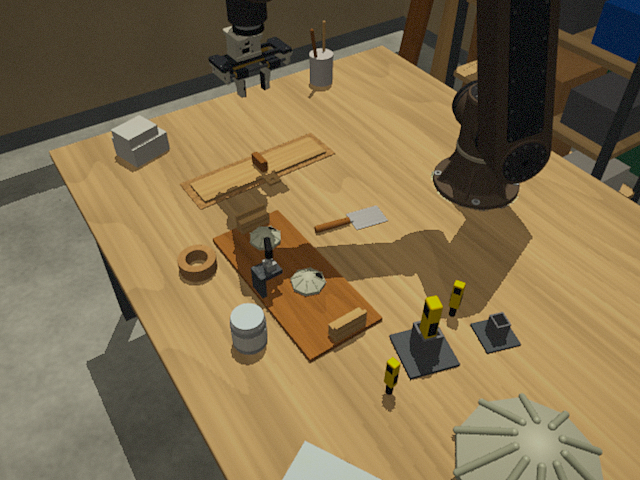

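Emit:
jog_arm:
  travel:
    - [-0.08,-0.028,0]
    - [-0.16,-0.056,0]
    - [-0.26,-0.09,0]
    - [-0.36,-0.125,0]
    - [-0.46,-0.16,0]
    - [-0.56,-0.195,0]
    - [-0.66,-0.23,0]
    - [-0.76,-0.265,0]
    - [-0.8,-0.277,0]
    - [-0.8,-0.277,0]
  dr:
    - [0,0,0.025]
    - [0,0,0.05]
    - [0,0,0.08]
    - [0,0,0.11]
    - [0,0,0.14]
    - [0,0,0.17]
    - [0,0,0.2]
    - [0,0,0.225]
    - [0,0,0.249]
    - [0,0,0.249]
  claw: [1,1,1,1,1,1,1,1,1,1]

```text
time_s: 19.65
tcp_pos: [0.6003, 0.0314, 0.2486]
eef_rot: [-180.0, -0.0, -177.8]
contact_force: [0.1, 0.1, 0.6]
gripper_width: 0.0876
gripper_force: 0.0
```

```bash
cat > k.py <<'E'
from h import *
import sys
np.set_printoptions(precision=4,suppress=True)
d=cap(sys.argv[2]);save(d,sys.argv[1]);W=cloud(d)
G=[g for g in r.regions_of('cast_a',d and sys.argv[2]) if g['conf']>.3]
for g in G:
    P=W[g['pixels'].astype(bool)];P=P[~np.isnan(P[:,0])];P=P[(P[:,2]>.0)&(P[:,2]<.05)]
    c,s,a=cv2.minAreaRect((P[:,:2]*1000).astype(np.float32));top=P[P[:,2]>.033]
    print('cast',round(g['conf'],2),np.round(g['extent']),'rect',np.round(c,1),np.round(s,1),'crown',top.mean(0) if len(top) else None)
    # sticker: dark pixels inside
    M=cv2.morphologyEx(g['pixels'].astype(np.uint8),cv2.MORPH_CLOSE,np.ones((15,15)))
    gray=cv2.cvtColor(d['pixels'],cv2.COLOR_RGB2GRAY);mk=(M>0)&(gray<70)
    n,l,st,ce=cv2.connectedComponentsWithStats(mk.astype(np.uint8))
    for i in range(1,n):
        if st[i,4]>40:
            Q=W[l==i];Q=Q[~np.isnan(Q[:,0])];m=Q.mean(0);nn=np.linalg.svd(Q-m)[2][2];nn*=np.sign(nn[2])
            print('  dark',st[i,4],ce[i],m,'n',nn,'tilt',np.degrees(np.arccos(nn[2])),'az',np.degrees(np.arctan2(nn[1],nn[0])))
for g in r.tip_of('cast_a_spot',sys.argv[2])[:5]: print('spot',round(g['conf'],2),np.round(g['at'],1),at(W,g['at']))
for g in r.tip_of('cast_a',sys.argv[2])[:5]: print('casttip',round(g['conf'],2),np.round(g['at'],1),at(W,g['at']))
E
python3 k.py w8.png wrist; python3 go.py 491,355,250,-106
```

```text
cast 0.7 [326. 158. 408. 241.] rect [593.8  71.9] [74.6 75.9] crown [0.5937 0.0716 0.0353]
  dark 279 [378.4695 176.1039] [0.5702 0.0802 0.0294] n [-0.5233  0.1748  0.8341] tilt 33.48226166670442 az 161.53062245328115
cast 0.7 [145. 162. 228. 242.] rect [ 604.8 -106.9] [76.4 79.6] crown [ 0.6043 -0.1061  0.0351]
  dark 271 [172.8893 179.7343] [ 0.5807 -0.1135  0.0292] n [-0.5194 -0.1547  0.8404] tilt 32.81920672513439 az -163.4135101588813
casttip 0.86 [366.5 197.6] [0.5903 0.0691 0.0356]
casttip 0.57 [189.6 201.4] [ 0.5993 -0.0964  0.0358]
t 19.85 p [599.9  29.1 249.1] rpy [-180.     -0.   -177.86] j [  21.4   12.8   -7.2    0.   -70.  -109.3] F [ 0.8 -0.6  0.5] w 0.0876 gf 0.0
491,355,250,-106 -> [0.1933, 0.6595, -0.0018] [-0.0, -0.0, -0.1996]
```

View pics/w8.png

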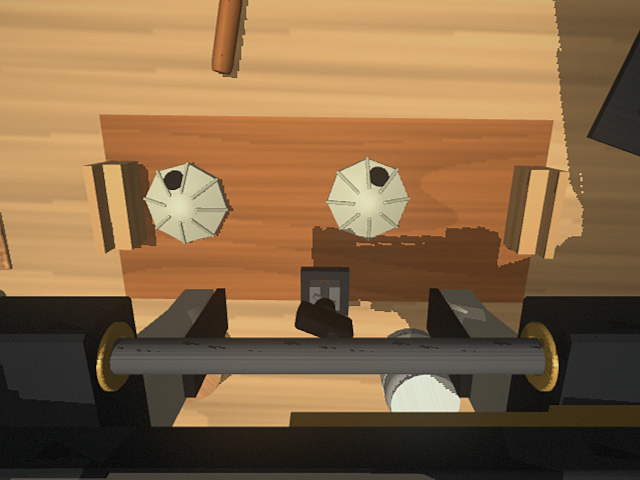

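Emit:
jog_arm:
  travel:
    - [0.02,0.07,0]
    - [0.04,0.14,0]
    - [0.06,0.21,0]
    - [0.09,0.3,0]
    - [0.115,0.39,0]
    - [0.14,0.48,0]
    - [0.17,0.57,0]
    - [0.193,0.66,0]
    - [0.193,0.66,0]
    - [0.193,0.66,0]
  dr:
    - [0,0,-0.025]
    - [0,0,-0.05]
    - [0,0,-0.08]
    - [0,0,-0.11]
    - [0,0,-0.14]
    - [0,0,-0.17]
    - [0,0,-0.2]
    - [0,0,-0.2]
    - [0,0,-0.2]
    - [0,0,-0.2]
  claw: [1,1,1,1,1,1,1,1,1,1]

```text
time_s: 21.1
tcp_pos: [0.4918, 0.3553, 0.2491]
eef_rot: [180.0, -0.0, -105.9]
contact_force: [0.7, -0.3, -0.4]
gripper_width: 0.0875
gripper_force: 0.0
```

```bash
cat > t.py <<'E'
from h import *
import sys
np.set_printoptions(precision=4,suppress=True)
def rect(P,l):
    if len(P)<5: print(l,'none');return
    (c,s,a)=cv2.minAreaRect((P[:,:2]*1000).astype(np.float32)); print(l,len(P),np.round(c,1),np.round(s,1),round(a,2), 'z',np.median(P[:,2]))
d=cap('wrist');save(d,sys.argv[1]);W=cloud(d);x,y,z=W[...,0],W[...,1],W[...,2]
H=(abs(x-.491)<.06)&(abs(y-.355)<.06)
er=lambda m:W[cv2.erode(m.astype(np.uint8),np.ones((3,3)))>0]
rect(er(H&(z>.15)&(z<.17)),'top');rect(er(H&(z>.1)&(z<.17)),'thermo')
rect(er(H&(z>.070)&(z<.08)),'rim');rect(er(H&(z>.003)&(z<.013)),'base')
E
python3 t.py w9.png; python3 go.py 491,355,112,-106
```

```text
top 1636 [489.9 352.5] [30.9 25.3] 71.34 z 0.15938251474700676
thermo 2129 [489.8 352.2] [31.5 25.3] 71.34 z 0.1590421340781644
rim 547 [489.9 353.5] [48.9 42.1] 73.08 z 0.07466325825359299
base 6564 [490.2 353.8] [108. 108.] 74.22 z 0.007660644036494302
t 21.15 p [492.  355.  249.2] rpy [-180.     -0.   -105.95] j [ 54.2  13.4  -6.4   0.  -70.2 -70.2] F [-0.1 -0.7 -0.2] w 0.0873 gf 0.0
491,355,112,-106 -> [0.0004, 0.0019, 0.2744] [-0.0, -0.0, 0.0001]
```

View pics/w9.png

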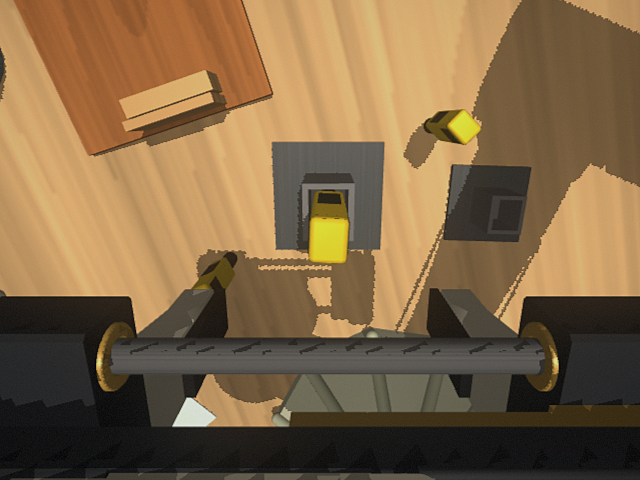

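```bash
python3 go.py 490,352.8,112,-108
```

```text
t 21.15 p [492.  355.  249.2] rpy [-180.     -0.   -105.95] j [ 54.2  13.4  -6.4   0.  -70.2 -70.2] F [-0.1 -0.7 -0.2] w 0.0873 gf 0.0
490,352.8,112,-108 -> [0.0052, 0.0026, 0.2744] [-0.0, -0.0, 0.0057]
```

Emit:
jog_arm:
  travel:
    - [0.005,0.0026,0.05]
    - [0.005,0.0026,0.13]
    - [0.005,0.0026,0.2]
    - [0.005,0.0026,0.25]
    - [0.005,0.0026,0.274]
    - [0.005,0.0026,0.274]
    - [0.005,0.0026,0.274]
    - [0.005,0.0026,0.274]
    - [0.005,0.0026,0.274]
    - [0.005,0.0026,0.274]
  dr:
    - [0,0,0.0057]
    - [0,0,0.0057]
    - [0,0,0.0057]
    - [0,0,0.0057]
    - [0,0,0.0057]
    - [0,0,0.0057]
    - [0,0,0.0057]
    - [0,0,0.0057]
    - [0,0,0.0057]
    - [0,0,0.0057]
  claw: [1,1,1,1,1,0.5,0.4,0,0,0]
  newtons: 30

```text
time_s: 22.4
tcp_pos: [0.4897, 0.3542, 0.1124]
eef_rot: [-180.0, 0.0, -108.0]
contact_force: [-0.8, 0.5, 0.2]
gripper_width: 0.0435
gripper_force: 0.0
```

```bash
python3 go.py 490,353,250,-108
```

```text
t 22.4 p [489.7 354.2 112.4] rpy [-1.7999e+02  3.0000e-02 -1.0796e+02] j [ 54.4  19.4 -17.    0.  -53.5 -72.3] F [-0.8  0.5  0.2] w 0.0435 gf 0.0
490,353,250,-108 -> [0.002, -0.0014, -0.2752] [-0.0, 0.0001, 0.0001]
```

Emit:
jog_arm:
  travel:
    - [0.001,0,0]
    - [0.001,0,0]
    - [0.001,0,0]
    - [0.001,0,0]
    - [0.001,0,0]
    - [0.001,0,-0.04]
    - [0.001,0,-0.1]
    - [0.001,0,-0.16]
    - [0.001,0,-0.22]
    - [0.001,0,-0.28]
  dr:
    - [0,0,0]
    - [0,0,0]
    - [0,0,0]
    - [0,0,0]
    - [0,0,0]
    - [0,0,0]
    - [0,0,0]
    - [0,0,0]
    - [0,0,0]
    - [0,0,0]
  claw: [0,0,0,0,0,0,0,0,0,0]

```text
time_s: 23.65
tcp_pos: [0.4893, 0.3534, 0.2528]
eef_rot: [180.0, -0.0, -108.0]
contact_force: [1.1, -0.2, -0.9]
gripper_width: 0.0259
gripper_force: 30.0
```

```bash
python3 t.py w10.png; python3 go.py; cat > g.py <<'E'
from h import *
np.set_printoptions(precision=4,suppress=True)
# held thermo: points near TCP in tool frame
s=r.get_state();Rt=R.from_euler('xyz',s['eef_rot'],degrees=True);p=np.array(s['tcp_pos'])
for n in('scene','top','wrist'):
    d=cap(n);W=cloud(d);save(d,'held_%s.png'%n)
    Q=Rt.inv().apply(np.nan_to_num(W.reshape(-1,3),nan=9)-p)
    for lo,hi in((-.05,-.03),(-.03,0),(0,.02),(.02,.04),(.04,.06),(.06,.08),(.08,.13)):
        m=(abs(Q[:,0])<.03)&(abs(Q[:,1])<.03)&(Q[:,2]>lo)&(Q[:,2]<hi)
        if m.sum()>5: print(n,lo,hi,m.sum(),'mean',Q[m].mean(0),'min',Q[m].min(0),'max',Q[m].max(0))
E
python3 g.py
```

```text
top 110 [486.2 345.1] [ 5.1 17.6] 72.51 z 0.16154707720469633
thermo 110 [486.2 345.1] [ 5.1 17.6] 72.51 z 0.16154707720469633
rim 590 [489.9 352.8] [48.2 42.2] 74.07 z 0.0747536653671092
base 7143 [490.1 353.5] [108.3 108.2] 73.9 z 0.007826934145988729
t 23.7 p [490.9 354.4 257.5] rpy [-179.82    0.27 -107.94] j [ 54.4  12.8  -6.1   0.1 -70.8 -72.3] F [2.1 1.3 4.2] w 0.0258 gf 30.0
scene -0.05 -0.03 214 mean [-0.0113  0.0062 -0.0396] min [-0.0187 -0.0299 -0.0498] max [ 0.0128  0.0299 -0.0301]
scene -0.03 0 388 mean [-0.0111 -0.0042 -0.0152] min [-0.0182 -0.0299 -0.0299] max [ 0.0113  0.0299 -0.    ]
scene 0 0.02 130 mean [-0.0135 -0.0031  0.0104] min [-0.0193 -0.0156  0.0004] max [0.0034 0.0174 0.0198]
scene 0.02 0.04 145 mean [-0.0103 -0.0051  0.0302] min [-0.0184 -0.0137  0.0202] max [0.0141 0.0139 0.0399]
scene 0.04 0.06 110 mean [-0.0086 -0.0049  0.0479] min [-0.017  -0.0137  0.0402] max [0.0142 0.0129 0.059 ]
scene 0.06 0.08 75 mean [-0.0061 -0.0042  0.071 ] min [-0.013  -0.0115  0.0603] max [0.0082 0.0096 0.0799]
scene 0.08 0.13 96 mean [-0.0068 -0.0029  0.0911] min [-0.0125 -
[... 709 characters left out ...]
-0.0408] min [-0.0151 -0.0221 -0.05  ] max [ 0.0176  0.0247 -0.03  ]
wrist -0.03 0 4477 mean [ 0.0132  0.0012 -0.0156] min [ 0.0042 -0.0274 -0.03  ] max [ 0.0178  0.03   -0.    ]
wrist 0 0.02 1014 mean [0.0165 0.0014 0.0084] min [ 0.0087 -0.0274  0.    ] max [0.0182 0.0254 0.0199]
wrist 0.02 0.04 660 mean [0.017  0.0013 0.0295] min [ 0.0125 -0.0117  0.02  ] max [0.0182 0.0143 0.0399]
wrist 0.04 0.06 389 mean [0.0165 0.0015 0.0491] min [ 0.0127 -0.0116  0.04  ] max [0.0178 0.0144 0.058 ]
wrist 0.06 0.08 25 mean [0.0112 0.0015 0.0781] min [ 0.0105 -0.0038  0.0753] max [0.0119 0.006  0.0798]
wrist 0.08 0.13 268 mean [0.0101 0.0012 0.0931] min [ 0.0056 -0.0083  0.0801] max [0.012  0.0111 0.1056]
```

```bash
cat > aim.py <<'E'
from h import *
import sys
# aim.py sx,sy,sz (mm) az tilt roll dist lens(tool mm x,y,z)
S=np.array([float(q) for q in sys.argv[1].split(',')]);az,tilt,roll,dist=map(float,sys.argv[2:6])
L=np.array([float(q) for q in sys.argv[6].split(',')])
a,t=np.radians([az,tilt]);n=np.array([np.sin(t)*np.cos(a),np.sin(t)*np.sin(a),np.cos(t)])
h=np.array([-np.sin(a),np.cos(a),0]); z=-n; x=np.cross(-h,z); x*=np.sign(x@[np.cos(a),np.sin(a),0]); y=np.cross(z,x)
M=R.from_matrix(np.c_[x,y,z])*R.from_euler('z',-roll,degrees=True)
p=S+n*dist-M.apply(L)
e=M.as_euler('xyz',degrees=True)
print('%.1f,%.1f,%.1f,%.2f,%.2f,%.2f'%(*p,e[2],e[0],e[1]))
E
A=$(python3 aim.py 570.2,80.2,29.4 161.5 33 35 80 0.5,1,103); echo $A
B=$(echo $A | awk -F, '{printf "%s,%s,%s,%s,%s,%s",$1-20,$2,$3+70,$4,$5,$6}'); python3 go.py $B $A; python3 -c "
from h import *
print(r.get_state()['joints'])"
```

```text
476.3,111.1,183.4,-158.64,-159.57,26.50
t 23.85 p [489.3 353.7 252.1] rpy [ 1.7999e+02  4.0000e-02 -1.0798e+02] j [ 54.4  13.   -6.5  -0.  -70.5 -72.3] F [-0.2 -0.5 -2.1] w 0.0259 gf 30.0
456.3,111.1,253.4,-158.64,-159.57,26.50 -> [0.4818, -0.0868, -0.003] [0.0848, -0.0435, 0.1498]
476.3,111.1,183.4,-158.64,-159.57,26.50 -> [0.4696, -0.1249, 0.137] [0.0848, -0.0435, 0.1498]
[ 5.43608908e+01  1.29994996e+01 -6.50400264e+00 -2.74648104e-02
 -7.04583622e+01 -7.23275549e+01]
```

Emit:
jog_arm:
  travel:
    - [0.06,-0.01,-0.01]
    - [0.12,-0.02,-0.01]
    - [0.18,-0.03,-0.01]
    - [0.24,-0.043,-0.01]
    - [0.3,-0.054,-0.01]
    - [0.36,-0.065,-0.01]
    - [0.42,-0.076,-0.005]
    - [0.482,-0.087,-0.003]
    - [0.482,-0.087,-0.003]
    - [0.482,-0.087,-0.003]
  dr:
    - [0.0106,-0.0054,0.0187]
    - [0.0212,-0.0109,0.0375]
    - [0.0318,-0.0163,0.0562]
    - [0.0424,-0.0218,0.0749]
    - [0.053,-0.0272,0.0936]
    - [0.0636,-0.0326,0.1124]
    - [0.0742,-0.0381,0.1311]
    - [0.0848,-0.0435,0.1498]
    - [0.0848,-0.0435,0.1498]
    - [0.0848,-0.0435,0.1498]
  claw: [0,0,0,0,0,0,0,0,0,0]

```text
time_s: 25.1
tcp_pos: [0.4565, 0.1112, 0.2532]
eef_rot: [-159.5, 26.4, -158.5]
contact_force: [0.2, 1.1, -0.6]
gripper_width: 0.0258
gripper_force: 30.0
```

```bash
python3 k.py w11.png wrist; python3 go.py 476.3,111.1,183.4,-158.64,-159.57,26.50
```

```text
cast 0.83 [192. 130. 257. 193.] rect [617.4 -65.7] [77.5 88.5] crown [ 0.6106 -0.0625  0.035 ]
  dark 196 [211.8673 147.9439] [ 0.588  -0.0702  0.0289] n [-0.4999 -0.1805  0.8471] tilt 32.10538850725772 az -160.14704878506885
cast 0.74 [300. 159. 371. 221.] rect [594.   72.5] [77.6 75.8] crown [0.5918 0.0718 0.0352]
  dark 242 [343.9091 183.7603] [0.5697 0.0798 0.029 ] n [-0.505   0.1705  0.8461] tilt 32.20824764576684 az 161.34152470694747
casttip 0.75 [337.6 187.6] [0.5746 0.0758 0.0329]
casttip 0.73 [209.5 146.7] [ 0.588  -0.0727  0.0285]
casttip 0.63 [226.4 160.9] [ 0.5965 -0.0517  0.031 ]
t 25.3 p [456.8 111.6 253.6] rpy [-159.53   26.45 -158.59] j [  59.9  -14.4  -56.4   44.1  -50.1 -163.1] F [-0.8 -0.1 -0.2] w 0.0256 gf 30.0
476.3,111.1,183.4,-158.64,-159.57,26.50 -> [0.0304, 0.0354, 0.1381] [-0.0001, -0.0001, 0.0002]
```

View pics/w11.png

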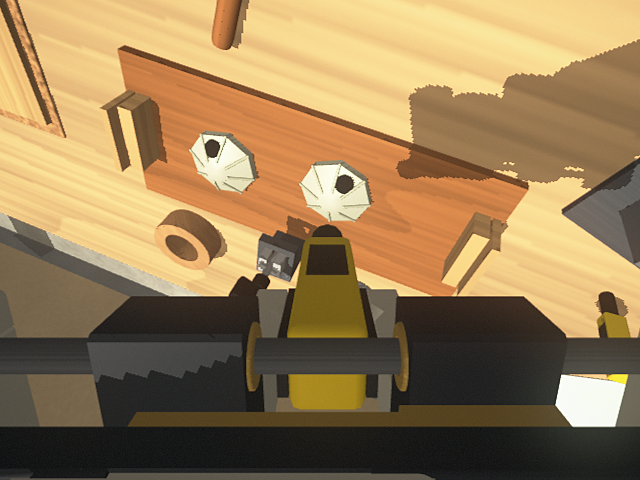

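```bash
A=$(python3 aim.py 570,80,29.2 161.5 27 50 80 0.5,1,103); echo $A; python3 go.py $A
```

```text
492.0,105.8,192.7,-145.28,-158.68,16.97
t 25.3 p [456.8 111.6 253.6] rpy [-159.53   26.45 -158.59] j [  59.9  -14.4  -56.4   44.1  -50.1 -163.1] F [-0.8 -0.1 -0.2] w 0.0256 gf 30.0
492.0,105.8,192.7,-145.28,-158.68,16.97 -> [-0.0006, 0.0136, 0.1405] [-0.0113, 0.0122, -0.0415]
```

Emit:
jog_arm:
  travel:
    - [0,0.002,0.02]
    - [0,0.004,0.04]
    - [0,0.006,0.06]
    - [0,0.008,0.08]
    - [0,0.01,0.1]
    - [0,0.012,0.12]
    - [0,0.0136,0.14]
    - [0,0.0136,0.14]
    - [0,0.0136,0.14]
    - [0,0.0136,0.14]
  dr:
    - [-0.002,0.002,-0.006]
    - [-0.004,0.004,-0.012]
    - [-0.006,0.006,-0.018]
    - [-0.008,0.008,-0.024]
    - [-0.01,0.01,-0.03]
    - [-0.0113,0.0122,-0.036]
    - [-0.0113,0.0122,-0.0415]
    - [-0.0113,0.0122,-0.0415]
    - [-0.0113,0.0122,-0.0415]
    - [-0.0113,0.0122,-0.0415]
  claw: [0,0,0,0,0,0,0,0,0,0]

```text
time_s: 26.55
tcp_pos: [0.4914, 0.1052, 0.1931]
eef_rot: [-158.7, 17.0, -145.3]
contact_force: [-0.3, 0.3, -0.9]
gripper_width: 0.0257
gripper_force: 30.0
```

```bash
cat > chk.py <<'E'
from h import *
import sys
# predicted lens error vs spot; args spot mm, az, tilt ; and re-measure held nose from scene
np.set_printoptions(precision=4,suppress=True)
S=np.array([float(q) for q in sys.argv[1].split(',')])/1000
s=r.get_state();Rt=R.from_euler('xyz',s['eef_rot'],degrees=True);p=np.array(s['tcp_pos'])
print('spot in tool minus lens',Rt.inv().apply(S-p)*1000-[.5,1,103])
for n in('scene','top','wrist'):
    d=cap(n);W=cloud(d)
    Q=Rt.inv().apply(np.nan_to_num(W.reshape(-1,3),nan=9)-p)
    for lo,hi in((.02,.05),(.062,.11)):
        m=(abs(Q[:,0])<.03)&(abs(Q[:,1])<.03)&(Q[:,2]>lo)&(Q[:,2]<hi)
        if m.sum()>5: print(n,lo,m.sum(),'min',np.percentile(Q[m],2,0),'max',np.percentile(Q[m],98,0))
E
python3 chk.py 570,80,29.2; python3 k.py w12.png wrist; python3 go.py
```

```text
spot in tool minus lens [-0.5385  0.386  80.5234]
scene 0.02 153 min [-0.0181 -0.0109  0.0207] max [-0.0062  0.0145  0.0495]
scene 0.062 156 min [-0.0124 -0.0089  0.0632] max [0.0019 0.0123 0.1016]
top 0.02 6 min [-0.0179 -0.0099  0.0355] max [-0.016  -0.0064  0.0496]
wrist 0.02 813 min [ 0.0141 -0.0112  0.0204] max [0.018  0.013  0.0492]
wrist 0.062 296 min [ 0.0067 -0.008   0.073 ] max [0.0121 0.0097 0.1009]
cast 0.84 [273. 179. 351. 252.] rect [593.3  71. ] [72.4 75.6] crown [0.5913 0.0673 0.0352]
  dark 350 [327.2257 213.2029] [0.5688 0.08   0.0305] n [0.228  0.9691 0.0938] tilt 84.61605830189369 az 76.76015218580206
cast 0.64 [151. 109. 226. 194.] rect [617.3 -65.4] [78.9 86.9] crown [ 0.6108 -0.0623  0.0351]
  dark 309 [180.0647 132.7735] [ 0.5883 -0.0703  0.0288] n [-0.5172 -0.1693  0.8389] tilt 32.97329382775657 az -161.8743361767475
casttip 0.95 [313.2 215.5] [0.5767 0.0711 0.035 ]
casttip 0.94 [191.  151.5] [ 0.5966 -0.0534  0.0321]
t 26.9 p [491.4 105.1 192.9] rpy [-158.65   17.02 -145.3 ] j [  48.3   -6.1  -55.7   43.5  -37.4 -141.4] F [ 0.9  0.7 -1.1] w 0.0256 gf 30.0
```

Emit:
jog_arm:
  travel:
    - [0,0,0]
    - [0,0,0]
    - [0,0,0]
    - [0,0,0]
    - [0,0,0]
    - [0,0,0]
    - [0,0,0]
    - [0,0,0]
    - [0,0,0]
    - [0,0,0]
  dr:
    - [0,0,0]
    - [0,0,0]
    - [0,0,0]
    - [0,0,0]
    - [0,0,0]
    - [0,0,0]
    - [0,0,0]
    - [0,0,0]
    - [0,0,0]
    - [0,0,0]
  claw: [0,0,0,0,0,0,0,0,0,0]

```text
time_s: 28.15
tcp_pos: [0.4914, 0.1051, 0.1927]
eef_rot: [-158.6, 17.0, -145.3]
contact_force: [-0.2, 1.0, -1.0]
gripper_width: 0.0264
gripper_force: 30.0
```

Emit:
jog_arm:
  travel:
    - [0,0,0]
    - [0,0,0]
    - [0,0,0]
    - [0,0,0]
    - [0,0,0]
    - [0,0,0]
    - [0,0,0]
    - [0,0,0]
    - [0,0,0]
    - [0,0,0]
  dr:
    - [0,0,0]
    - [0,0,0]
    - [0,0,0]
    - [0,0,0]
    - [0,0,0]
    - [0,0,0]
    - [0,0,0]
    - [0,0,0]
    - [0,0,0]
    - [0,0,0]
  claw: [0,0,0,0,0,0,0,0,0,0]

```text
time_s: 29.4
tcp_pos: [0.4914, 0.1051, 0.1927]
eef_rot: [-158.6, 17.0, -145.3]
contact_force: [-0.4, 0.5, -2.3]
gripper_width: 0.0259
gripper_force: 30.0
```

Emit:
jog_arm:
  travel:
    - [0,0,0]
    - [0,0,0]
    - [0,0,0]
    - [0,0,0]
    - [0,0,0]
    - [0,0,0]
    - [0,0,0]
    - [0,0,0]
    - [0,0,0]
    - [0,0,0]
  dr:
    - [0,0,0]
    - [0,0,0]
    - [0,0,0]
    - [0,0,0]
    - [0,0,0]
    - [0,0,0]
    - [0,0,0]
    - [0,0,0]
    - [0,0,0]
    - [0,0,0]
  claw: [0,0,0,0,0,0,0,0,0,0]

```text
time_s: 30.65
tcp_pos: [0.4914, 0.1051, 0.1927]
eef_rot: [-158.6, 17.0, -145.3]
contact_force: [-0.1, -0.1, -1.1]
gripper_width: 0.0259
gripper_force: 30.0
```

```bash
python3 k.py w13.png wrist; A=$(python3 aim.py 588.2,-70.3,29 -161.5 27 50 80 0.5,1,103); echo $A; C=$(echo $A | awk -F, '{printf "%s,%s,%s,%s,%s,%s",$1-15,$2,$3+50,$4,$5,$6}'); python3 go.py $C $A
```

```text
cast 0.83 [153. 112. 225. 194.] rect [616.  -62.2] [85.9 78. ] crown [ 0.6106 -0.0623  0.0351]
  dark 316 [180.2468 133.0949] [ 0.5881 -0.0702  0.0289] n [-0.5211 -0.175   0.8354] tilt 33.34273913909702 az -161.43717136059425
cast 0.78 [273. 180. 352. 254.] rect [595.8  68.9] [73.9 82.2] crown [0.5915 0.0671 0.0352]
  dark 349 [327.3209 213.7536] [0.5687 0.0801 0.0308] n [0.3983 0.894  0.2053] tilt 78.15148281070455 az 65.9842121390331
casttip 0.89 [193.8 152.9] [ 0.5966 -0.0514  0.0313]
casttip 0.8 [314.8 218.1] [0.5779 0.0731 0.0339]
510.4,-96.6,192.5,-108.28,-158.68,16.97
t 30.85 p [491.4 105.1 192.7] rpy [-158.65   17.   -145.3 ] j [  48.3   -6.   -55.7   43.5  -37.4 -141.4] F [-0.6 -0.3 -0.2] w 0.0262 gf 30.0
495.4,-96.6,242.5,-108.28,-158.68,16.97 -> [0.1842, -0.3716, -0.0269] [-0.0301, -0.0357, -0.0916]
510.4,-96.6,192.5,-108.28,-158.68,16.97 -> [0.1898, -0.35, 0.0751] [-0.0301, -0.0357, -0.0916]
```

Emit:
jog_arm:
  travel:
    - [0.02,-0.03,-0.08]
    - [0.045,-0.07,-0.08]
    - [0.08,-0.14,-0.07]
    - [0.11,-0.21,-0.06]
    - [0.14,-0.28,-0.045]
    - [0.17,-0.34,-0.03]
    - [0.184,-0.372,-0.027]
    - [0.186,-0.36,0.02]
    - [0.19,-0.35,0.06]
    - [0.19,-0.35,0.075]
  dr:
    - [-0.004,-0.004,-0.011]
    - [-0.008,-0.009,-0.023]
    - [-0.012,-0.014,-0.037]
    - [-0.017,-0.02,-0.051]
    - [-0.022,-0.026,-0.066]
    - [-0.027,-0.032,-0.082]
    - [-0.03,-0.0357,-0.0916]
    - [-0.03,-0.0357,-0.0916]
    - [-0.03,-0.0357,-0.0916]
    - [-0.03,-0.0357,-0.0916]
  claw: [0,0,0,0,0,0,0,0,0,0]

```text
time_s: 32.1
tcp_pos: [0.5097, -0.0976, 0.1907]
eef_rot: [-158.8, 16.9, -108.5]
contact_force: [-0.0, 0.9, -1.0]
gripper_width: 0.0258
gripper_force: 30.0
```

```bash
python3 k.py w14.png wrist; python3 chk.py 588.2,-70.3,29;  python3 go.py 510.4,-96.6,192.5,-108.28,-158.68,16.97
```

```text
cast 0.87 [273. 180. 350. 251.] rect [618.7 -65.1] [85.4 70.7] crown [ 0.6133 -0.0682  0.0354]
  dark 385 [325.3532 215.2701] [ 0.586  -0.0721  0.0338] n [-0.0853  0.9613  0.2621] tilt 74.80244357298274 az 95.06980410419474
casttip 0.73 [312.9 217. ] [ 0.5985 -0.0733  0.0339]
casttip 0.22 [364.7 286.7] [0.5914 0.0225 0.0123]
spot in tool minus lens [ 0.2849  0.1271 80.443 ]
scene 0.02 167 min [-0.0201 -0.0127  0.0206] max [0.0109 0.013  0.049 ]
scene 0.062 151 min [-0.0143 -0.0093  0.0626] max [0.0028 0.0104 0.1012]
top 0.02 50 min [-0.0202 -0.0127  0.0209] max [-0.0076  0.0118  0.0492]
top 0.062 38 min [-0.0145 -0.0109  0.0724] max [0.002  0.0059 0.1024]
wrist 0.02 814 min [ 0.0128 -0.0119  0.0205] max [0.017  0.0125 0.0492]
wrist 0.062 284 min [ 0.0054 -0.0086  0.0726] max [0.0109 0.0089 0.1001]
t 32.45 p [510.5 -96.1 193.5] rpy [-158.56   16.98 -108.21] j [  6.5  -4.9 -36.1 -10.  -32.7 -20.8] F [ 1.   0.1 -0.7] w 0.026 gf 30.0
510.4,-96.6,192.5,-108.28,-158.68,16.97 -> [0.0015, 0.0004, 0.0016] [-0.0003, 0.0001, 0.0002]
```

View pics/w14.png

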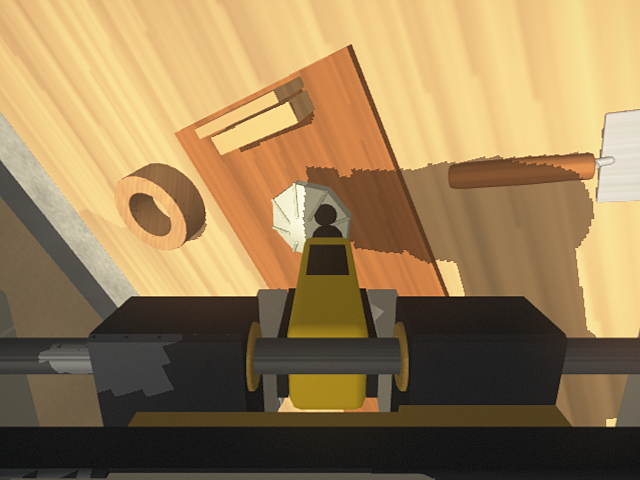

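Emit:
jog_arm:
  travel:
    - [0,0,0]
    - [0,0,0]
    - [0,0,0]
    - [0,0,0]
    - [0,0,0]
    - [0,0,0]
    - [0,0,0]
    - [0,0,0]
    - [0,0,0]
    - [0,0,0]
  dr:
    - [0,0,0]
    - [0,0,0]
    - [0,0,0]
    - [0,0,0]
    - [0,0,0]
    - [0,0,0]
    - [0,0,0]
    - [0,0,0]
    - [0,0,0]
    - [0,0,0]
  claw: [0,0,0,0,0,0,0,0,0,0]

```text
time_s: 33.7
tcp_pos: [0.5103, -0.0966, 0.1925]
eef_rot: [-158.6, 17.0, -108.3]
contact_force: [0.9, 0.8, -0.5]
gripper_width: 0.0257
gripper_force: 30.0
```

Emit:
jog_arm:
  travel:
    - [0,0,0]
    - [0,0,0]
    - [0,0,0]
    - [0,0,0]
    - [0,0,0]
    - [0,0,0]
    - [0,0,0]
    - [0,0,0]
    - [0,0,0]
    - [0,0,0]
  dr:
    - [0,0,0]
    - [0,0,0]
    - [0,0,0]
    - [0,0,0]
    - [0,0,0]
    - [0,0,0]
    - [0,0,0]
    - [0,0,0]
    - [0,0,0]
    - [0,0,0]
  claw: [0,0,0,0,0,0,0,0,0,0]

```text
time_s: 34.95
tcp_pos: [0.5103, -0.0966, 0.1925]
eef_rot: [-158.6, 17.0, -108.3]
contact_force: [0.0, 0.6, -1.3]
gripper_width: 0.0257
gripper_force: 30.0
```

Emit:
jog_arm:
  travel:
    - [0,0,0]
    - [0,0,0]
    - [0,0,0]
    - [0,0,0]
    - [0,0,0]
    - [0,0,0]
    - [0,0,0]
    - [0,0,0]
    - [0,0,0]
    - [0,0,0]
  dr:
    - [0,0,0]
    - [0,0,0]
    - [0,0,0]
    - [0,0,0]
    - [0,0,0]
    - [0,0,0]
    - [0,0,0]
    - [0,0,0]
    - [0,0,0]
    - [0,0,0]
  claw: [0,0,0,0,0,0,0,0,0,0]

```text
time_s: 36.2
tcp_pos: [0.5104, -0.0966, 0.1925]
eef_rot: [-158.6, 17.0, -108.3]
contact_force: [-0.4, 0.2, -0.4]
gripper_width: 0.0258
gripper_force: 30.0
```

```bash
python3 k.py w15.png wrist; python3 chk.py 588.2,-70.3,29; python3 go.py 480,-60,270,-108 490,200,270,-108 489.5,353,260,-108
```

```text
cast 0.84 [275. 177. 351. 249.] rect [613.4 -70. ] [80. 68.] crown [ 0.613  -0.0682  0.0354]
  dark 367 [326.7193 212.3297] [ 0.5887 -0.0704  0.0292] n [-0.5194 -0.1558  0.8402] tilt 32.837716121555594 az -163.30521118189998
casttip 0.56 [315.7 215.9] [ 0.5973 -0.0712  0.034 ]
spot in tool minus lens [-0.1334  0.053  80.0125]
scene 0.02 171 min [-0.0206 -0.0126  0.0205] max [0.0105 0.0134 0.049 ]
scene 0.062 149 min [-0.0127 -0.0095  0.0626] max [0.0015 0.0105 0.1014]
top 0.02 55 min [-0.0197 -0.0128  0.0204] max [-0.0078  0.0116  0.0496]
top 0.062 39 min [-0.0142 -0.0101  0.0723] max [0.0004 0.006  0.102 ]
wrist 0.02 815 min [ 0.0131 -0.0117  0.0205] max [0.0173 0.0127 0.0489]
wrist 0.062 283 min [ 0.006  -0.0084  0.0734] max [0.0113 0.0092 0.1002]
t 36.55 p [510.3 -96.7 192.5] rpy [-158.64   16.95 -108.3 ] j [  6.4  -4.8 -36.1 -10.1 -32.7 -20.7] F [ 0.1  0.5 -0.3] w 0.0256 gf 30.0
480,-60,270,-108 -> [-0.0936, 0.0263, -0.1537] [-0.059, 0.0464, -0.0096]
490,200,270,-108 -> [-0.5719, 0.2138, -0.0704] [-0.059, 0.0464, -0.0096]
489.5,353,260,-108 -> [-0.8437, 0.3419, -0.0091] [-0.059, 0.0464, -0.0096]
```

Emit:
jog_arm:
  travel:
    - [-0.02,0,-0.06]
    - [-0.06,0.01,-0.12]
    - [-0.094,0.026,-0.154]
    - [-0.2,0.07,-0.135]
    - [-0.3,0.11,-0.118]
    - [-0.4,0.146,-0.1]
    - [-0.5,0.185,-0.083]
    - [-0.6,0.227,-0.064]
    - [-0.7,0.274,-0.041]
    - [-0.79,0.317,-0.021]
  dr:
    - [-0.006,0.005,-0.001]
    - [-0.012,0.01,-0.002]
    - [-0.018,0.015,-0.003]
    - [-0.028,0.022,-0.004]
    - [-0.04,0.031,-0.006]
    - [-0.05,0.04,-0.008]
    - [-0.059,0.0464,-0.0096]
    - [-0.059,0.0464,-0.0096]
    - [-0.059,0.0464,-0.0096]
    - [-0.059,0.0464,-0.0096]
  claw: [0,0,0,0,0,0,0,0,0,0]

```text
time_s: 37.8
tcp_pos: [0.4894, 0.3251, 0.2615]
eef_rot: [-180.0, 0.0, -108.0]
contact_force: [1.7, 0.3, -1.4]
gripper_width: 0.0258
gripper_force: 30.0
```

```bash
python3 go.py 489.5,353.5,250,-106.5
```

```text
t 37.8 p [489.4 325.1 261.5] rpy [-1.7999e+02  1.0000e-02 -1.0797e+02] j [ 52.7  11.2  -7.7   0.  -71.2 -70.6] F [ 1.7  0.3 -1.4] w 0.0258 gf 30.0
489.5,353.5,250,-106.5 -> [-0.054, 0.0173, 0.0229] [-0.0, 0.0, -0.0041]
```

Emit:
jog_arm:
  travel:
    - [-0.03,0.01,0]
    - [-0.0545,0.0155,0.01]
    - [-0.0545,0.0155,0.02]
    - [-0.0545,0.0155,0.02]
    - [-0.0545,0.0155,0.02]
    - [-0.0545,0.0155,0.02]
    - [-0.0545,0.0155,0.02]
    - [-0.0545,0.0155,0.02]
    - [-0.0545,0.0155,0.02]
    - [-0.0545,0.0155,0.02]
  dr:
    - [0,0,-0.004]
    - [0,0,-0.004]
    - [0,0,-0.004]
    - [0,0,-0.004]
    - [0,0,-0.004]
    - [0,0,-0.004]
    - [0,0,-0.004]
    - [0,0,-0.004]
    - [0,0,-0.004]
    - [0,0,-0.004]
  claw: [0,0,0,0,0,0,0,0,0,0]

```text
time_s: 39.05
tcp_pos: [0.4906, 0.3512, 0.2518]
eef_rot: [-180.0, -0.0, -106.6]
contact_force: [-0.5, -0.9, -1.4]
gripper_width: 0.0256
gripper_force: 30.0
```

```bash
python3 t.py w16.png; python3 chk.py 490,353.2,10; python3 go.py 490.3,353.4,180,-106.4 490.3,353.4,114,-106.4
```

```text
top 125 [487.8 343.1] [ 5.2 17.6] 73.13 z 0.1610897086948876
thermo 125 [487.8 343.1] [ 5.2 17.6] 73.13 z 0.1610897086948876
rim 616 [489.9 352.8] [48.1 42. ] 72.94 z 0.07468065926073833
base 7202 [490.2 353.2] [107.7 108.2] 74.32 z 0.007840759235278605
spot in tool minus lens [ -2.2466   0.1164 138.816 ]
scene 0.02 215 min [-0.0179 -0.0129  0.0213] max [0.0123 0.0119 0.0488]
scene 0.062 161 min [-0.0117 -0.0104  0.0639] max [0.0041 0.0076 0.1014]
top 0.02 42 min [ 0.0062 -0.0117  0.0212] max [0.015  0.0132 0.0477]
top 0.062 25 min [ 0.0008 -0.009   0.0756] max [0.0092 0.0098 0.1007]
wrist 0.02 822 min [ 0.0128 -0.0117  0.0204] max [0.0171 0.0126 0.049 ]
wrist 0.062 291 min [ 0.0057 -0.0085  0.0737] max [0.011  0.0091 0.1007]
t 39.25 p [490.6 351.2 251.8] rpy [-179.99   -0.   -106.55] j [ 54.1  13.   -6.6   0.  -70.4 -70.7] F [-0.9  0.4 -1.8] w 0.0261 gf 30.0
490.3,353.4,180,-106.4 -> [-0.004, 0.0018, 0.1436] [-0.0, -0.0, -0.0004]
490.3,353.4,114,-106.4 -> [-0.004, 0.0018, 0.2756] [-0.0, -0.0, -0.0004]
```

Emit:
jog_arm:
  travel:
    - [-0.0035,0,0.04]
    - [-0.0035,0,0.09]
    - [-0.0035,0,0.14]
    - [-0.0035,0,0.18]
    - [-0.0035,0,0.21]
    - [-0.0035,0,0.24]
    - [-0.0035,0,0.26]
    - [-0.0035,0,0.27]
    - [-0.0035,0,0.276]
    - [-0.0035,0,0.277]
  dr:
    - [0,0,0]
    - [0,0,0]
    - [0,0,0]
    - [0,0,0]
    - [0,0,0]
    - [0,0,0]
    - [0,0,0]
    - [0,0,0]
    - [0,0,0]
    - [0,0,0]
  claw: [0,0,0,0,0,0,0,0,0,0]

```text
time_s: 40.5
tcp_pos: [0.4912, 0.353, 0.1135]
eef_rot: [-180.0, 0.0, -106.6]
contact_force: [-0.5, 0.1, -1.7]
gripper_width: 0.0257
gripper_force: 30.0
```

```bash
python3 go.py 490.3,353,113,-106.4
```

```text
t 40.5 p [491.2 353.  113.5] rpy [-1.7998e+02  2.0000e-02 -1.0655e+02] j [ 54.2  19.4 -16.9   0.  -53.6 -70.8] F [-0.5  0.1 -1.7] w 0.0257 gf 30.0
490.3,353,113,-106.4 -> [0.0005, 0.0017, 0.0011] [-0.0, 0.0001, -0.0004]
```

Release, let it settle, retreat straight up.

Emit:
jog_arm:
  travel:
    - [0,0,0.001]
    - [0,0,0.001]
    - [0,0,0.001]
    - [0,0,0.001]
    - [0,0,0.001]
    - [0,0,0.001]
    - [0,0,-0.05]
    - [0,0,-0.13]
    - [0,0,-0.21]
    - [0,0,-0.28]
  dr:
    - [0,0,0]
    - [0,0,0]
    - [0,0,0]
    - [0,0,0]
    - [0,0,0]
    - [0,0,0]
    - [0,0,0]
    - [0,0,0]
    - [0,0,0]
    - [0,0,0]
  claw: [0.1,0.5,1,1,1,1,1,1,1,1]

```text
time_s: 41.75
tcp_pos: [0.4911, 0.3529, 0.255]
eef_rot: [-180.0, 0.0, -106.6]
contact_force: [1.4, 0.9, -0.3]
gripper_width: 0.0877
gripper_force: 0.0
```

```bash
python3 t.py w17.png; python3 go.py 640,100,260,-109.5 668.5,31.5,250,-109.5
```

```text
top 1542 [490.1 352.2] [30.2 25.3] 73.87 z 0.15939791183840485
thermo 2017 [490.  351.9] [31.  25.2] 74.16 z 0.15906222847960516
rim 572 [490.  352.8] [48.3 42.2] 73.35 z 0.07476256201471729
base 6368 [490.2 353.6] [108.4 108. ] 74.12 z 0.0076971598493127125
t 41.8 p [492.9 354.  260.2] rpy [-179.74    0.35 -106.51] j [ 54.2  12.8  -5.8   0.1 -71.  -70.8] F [1.8 0.9 6.1] w 0.0876 gf 0.0
640,100,260,-109.5 -> [0.4034, -0.4265, -0.0001] [-0.0007, 0.001, 0.0083]
668.5,31.5,250,-109.5 -> [0.5187, -0.52, 0.0197] [-0.0007, 0.001, 0.0083]
```

Emit:
jog_arm:
  travel:
    - [0.05,-0.05,0]
    - [0.11,-0.11,0]
    - [0.18,-0.18,0]
    - [0.25,-0.25,0]
    - [0.32,-0.32,0]
    - [0.39,-0.39,0]
    - [0.46,-0.46,0]
    - [0.518,-0.518,0.02]
    - [0.518,-0.518,0.02]
    - [0.518,-0.518,0.02]
  dr:
    - [0,0,0.008]
    - [0,0,0.008]
    - [0,0,0.008]
    - [0,0,0.008]
    - [0,0,0.008]
    - [0,0,0.008]
    - [0,0,0.008]
    - [0,0,0.008]
    - [0,0,0.008]
    - [0,0,0.008]
  claw: [0.6,0.6,0.6,0.6,0.6,0.6,0.6,0.6,0.6,0.6]

```text
time_s: 43.05
tcp_pos: [0.6654, 0.0307, 0.2431]
eef_rot: [180.0, -0.0, -109.5]
contact_force: [-0.4, 0.4, -0.1]
gripper_width: 0.0526
gripper_force: 0.0
```

```bash
cat > n.py <<'E'
from h import *
np.set_printoptions(precision=4,suppress=True)
d=cap('wrist');W=cloud(d);x,y,z=W[...,0],W[...,1],W[...,2]
m=(abs(x-.669)<.04)&(abs(y-.032)<.04)&(z>.115)&(z<.155)
P=W[cv2.erode(m.astype(np.uint8),np.ones((3,3)))>0];t=np.percentile(P[:,2],80);P=P[P[:,2]>t-.006]
c,s,a=cv2.minAreaRect((P[:,:2]*1000).astype(np.float32));print(len(P),np.round(c,1),np.round(s,1),a,t)
E
python3 n.py;  python3 go.py 669.1,31.8,160,-109.7 669.1,31.8,117.7,-109.7
```

```text
1109 [669.3  32. ] [42.8 13.5] 70.64720916748047 0.14670156316086755
t 43.1 p [665.4  31.2 243.4] rpy [-1.7999e+02  1.0000e-02 -1.0942e+02] j [ 19.4  19.2   0.9   0.  -71.7 -38.8] F [0.  0.2 0.4] w 0.0526 gf 0.0
669.1,31.8,160,-109.7 -> [-0.0035, -0.0066, 0.1669] [-0.0, 0.0, 0.0008]
669.1,31.8,117.7,-109.7 -> [-0.0035, -0.0066, 0.2515] [-0.0, 0.0, 0.0008]
```

Emit:
jog_arm:
  travel:
    - [-0.0035,-0.0066,0.06]
    - [-0.0035,-0.0066,0.13]
    - [-0.0035,-0.0066,0.19]
    - [-0.0035,-0.0066,0.23]
    - [-0.0035,-0.0066,0.25]
    - [-0.0035,-0.0066,0.252]
    - [-0.0035,-0.0066,0.252]
    - [-0.0035,-0.0066,0.252]
    - [-0.0035,-0.0066,0.252]
    - [-0.0035,-0.0066,0.252]
  dr:
    - [0,0,0]
    - [0,0,0]
    - [0,0,0]
    - [0,0,0]
    - [0,0,0]
    - [0,0,0]
    - [0,0,0]
    - [0,0,0]
    - [0,0,0]
    - [0,0,0]
  claw: [0.6,0.6,0.6,0.6,0.6,0,0,0,0,0]
  newtons: 40

```text
time_s: 44.35
tcp_pos: [0.6699, 0.0313, 0.118]
eef_rot: [-179.9, 0.0, -109.4]
contact_force: [1.1, -0.8, 1.6]
gripper_width: 0.0147
gripper_force: 40.0
```

```bash
python3 go.py 669.1,31.8,120.5,-178.3
```

```text
t 44.35 p [669.9  31.3 118. ] rpy [-1.7991e+02  4.0000e-02 -1.0943e+02] j [ 19.3  24.7  -7.9   0.  -57.3 -38.8] F [ 1.1 -0.8  1.6] w 0.0147 gf 40.0
669.1,31.8,120.5,-178.3 -> [-0.0003, 0.0019, -0.005] [-0.0002, 0.0002, 0.1913]
```

Emit:
jog_arm:
  travel:
    - [0,0,-0.003]
    - [0,0,-0.006]
    - [0,0,-0.006]
    - [0,0,-0.006]
    - [0,0,-0.006]
    - [0,0,-0.006]
    - [0,0,-0.006]
    - [0,0,-0.006]
    - [0,0,-0.006]
    - [0,0,-0.006]
  dr:
    - [0,0,0]
    - [0,0,0]
    - [0,0,0.026]
    - [0,0,0.052]
    - [0,0,0.078]
    - [0,0,0.104]
    - [0,0,0.13]
    - [0,0,0.156]
    - [0,0,0.18]
    - [0,0,0.191]
  claw: [0,0,0,0,0,0,0,0,0,0]

```text
time_s: 45.6
tcp_pos: [0.6691, 0.0317, 0.119]
eef_rot: [180.0, -0.1, -178.4]
contact_force: [4.6, -0.2, -10.0]
gripper_width: 0.0149
gripper_force: 40.0
```

```bash
python3 go.py 669.3,32.1,103.8,-178.3
```

```text
t 45.6 p [669.1  31.7 119. ] rpy [ 1.7998e+02 -5.0000e-02 -1.7841e+02] j [  19.3   24.6   -7.8   -0.   -57.6 -107.7] F [  4.6  -0.2 -10. ] w 0.0149 gf 40.0
669.3,32.1,103.8,-178.3 -> [-0.0005, 0.0008, 0.0303] [0.0001, -0.0001, -0.0003]
```

Lower it home, release, retreat and check.

Emit:
jog_arm:
  travel:
    - [0,0,0.012]
    - [0,0,0.024]
    - [0,0,0.033]
    - [0,0,0.033]
    - [0,0,0.033]
    - [0,0,0.033]
    - [0,0,0.033]
    - [0,0,-0.08]
    - [0,0,-0.18]
    - [0,0,-0.26]
  dr:
    - [0,0,0]
    - [0,0,0]
    - [0,0,0]
    - [0,0,0]
    - [0,0,0]
    - [0,0,0]
    - [0,0,0]
    - [0,0,0]
    - [0,0,0]
    - [0,0,0]
  claw: [0,0,0,0.6,0.6,0.6,0.6,0.6,0.6,0.6]

```text
time_s: 46.85
tcp_pos: [0.6694, 0.0312, 0.253]
eef_rot: [180.0, 0.1, -178.2]
contact_force: [0.6, 0.1, 0.3]
gripper_width: 0.0521
gripper_force: 0.0
```

```bash
python3 n.py; python3 go.py; python3 e.py 20; python3 -c "
from h import *
d=cap('scene');save(d,'fin.png')"
```

```text
911 [668.7  32.4] [42.8 11.9] 1.9100823402404785 0.13193182496693995
t 46.9 p [671.6  31.1 259.1] rpy [ 179.99    0.53 -178.16] j [  19.3   19.     2.6    0.2  -73.1 -107.5] F [ 2.  -0.3  6.2] w 0.0524 gf 0.0
topmat 0.57 160 [ 473.4 -374. ] [437.6 131.8] 2.12 z 0.0040000000000000036
topmat 0.18 176 [621.9  31. ] [207.8 434.4] 2.21 z 0.0040000000000000036
topcover 0.91 5160 [ 476.  -349.6] [390.8 126.8] 2.26 z 0.010540677087470418
wristmat 0.41 50 [701.1  34. ] [68.7 23.1] 1.68 z 0.0040000000000000036
```

View pics/fin.png

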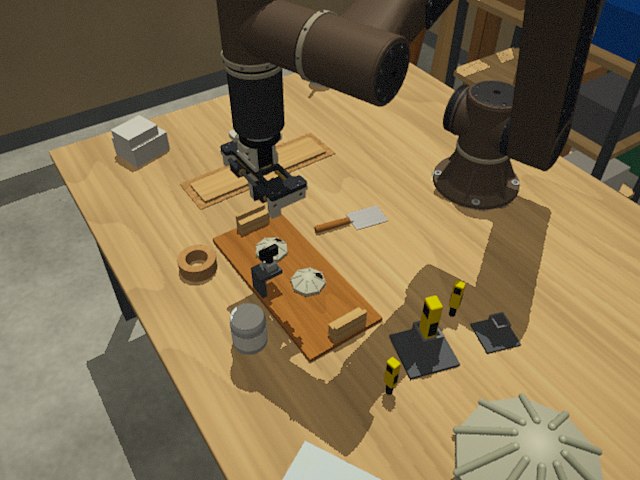

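The final scene picture shows the plunger home with the knob at (268,255), the thermometer in its holster at (430,318), the cover on the mat at (262,168) and both casts upright at (270,248) and (308,282). I'm handing it in.

```bash
python3 -c "
from plant import r
print(r.close_job())"
```

```text
the job is handed in; nothing more can be done
None
```

The job is handed in, with no verdict returned. Both casts on the jig were checked (the right one was knocked aside and re-aimed), the cover lies on the mat, the thermometer stands in its holster and the plunger is home; I aimed the lens about 6° off square because the arm was near a joint limit, against 20° allowed.

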